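Seat the spacing comb on the weaving jig

ROBOT

A 7-joint arm with a two-finger parallel gripper is mounted at the origin on the work surface. World frame = base frame: x ahead of the robot, y to its left, z up, the work surface at z = 0. Lengths are in m, angles in rad, forces in N, time in s.
With the tool pointing down it reaches from about 0.425 to 0.875 m from the base axis. Payload 4.7 kg.
Tool frame: the origin (TCP) lies between the finger pads; the fingertips stand 11 mm ahead of it and the grasp point (between the pads) lies 8 mm behind it; z points along the fingers, y is the direction in which the jaws open and shut (so a half turn about z gives the same grasp; the last joint's range is limited). The gripper opens to 87 mm and grips with 3 to 60 N. Pads are 19 mm wide; open, the fingers measure 117 mm over their backs; the gripper's body (75 mm by 190 mm) begins 51 mm behind the grasp point.
Start: joints at [-1.128, 0.321, -0.07, 1.45, 0.023, 1.371, -0.057], TCP at [0.27, 0.591, 0.234] pointing down, gripper open.
Joint ranges: [-2.86, 2.86], [-0.3, 2.09], [-1.38, 1.24], [0.06, 2.45], [-1.56, 4.7], [0.09, 2.05], [-2.69, 2.69]. Speed limits (rad/s): [2.57, 2.57, 3.14, 3.14, 3.14, 3.14, 3.14].

INTERFACE

Orientations are given as a rotation vector (axis times angle).
In Python, from bench import ctrl gives the robot as it stands.
- The arm moves only by the tool servo_tool, never from a script. Its argument "series" is a list of rows, each an object with "travel": the shift along the tool's x, y, z in m, a list of three; "angular": the turn, a rotation vector about the tool's x, y, z in rad, a list of three. A call has 1 to 5 rows; each row shifts and turns the commanded pose from where the row before left it, along the tool's axes as they then stand; what a row does not reach is not made up. A row lasts 1/10 s, in which the tool goes at most 50 mm and 8.59 degrees, less where a joint would pass 70% of its speed; a pose out of reach is approached as far as the arm can. A call with a gripper value outside its range is refused whole. "claw" is the finger opening in m, from 0 to 0.087, set as the call begins (left out, the last holds). The fingers move at their own pace and stop on an object; "squeeze" is the grip in N (left out, the last holds). Time passes only in rows, so rows that do not move let the fingers close. It gives the time, the measured TCP pose, the force and the opening at its end, in the units of the state.
- ctrl.get_state(): the state, without advancing time (a new reading comes with each control period).
- ctrl.get_image(name): name is "side" or "top" or "wrist"; returns the picture (420x560x3 uint8, red, green, blue); there is no depth.
- ctrl.calibration(name): a dict with "fx", "fy", "cx", "cy" (pixels), "distortion" ([k1, k2, p1, p2, k3] as OpenCV has them; the pictures are not rectified), "rvec" (rotation vector, rad) and "tvec" (3), from world to camera coordinates, as OpenCV has them. Camera axes: x right, y down, z forward; pixel columns grow to the right and rows downward; lengths in m; the calibration is good to about 2 mm. A picture is of the moment at which its call begins: read the wrist's pose just before it. calibration takes no time and is no camera call; for the wrist camera it gives the pose at the moment of the call.
- ctrl.close_job(): hands the job in, once; it reports no verdict.
The state is a dict: "time": time; "joint_positions": joint angles; "qd": joint speeds; "joint_torque": joint torques, N m; "position": TCP position; "tool_rot": TCP orientation; "ft_force": force on the tool from outside, world axes, zero at the start; "torque": the same for the moment, N m; "grip_width": opening from 0.0 (shut) to 1.0 (fully open).
Only numpy, scipy, OpenCV 4.12 (cv2) and the standard library are available. Lean on these libraries where they do the work, as an engineer would, in place of code of your own. Each camera call takes 0.05 s, during which the arm holds its last target.

TASK

The thin wooden spacing comb has been left askew on the weaving jig, lying up on the two runners and the tops of the two locating pins. Nudge it along with the fingertips, pushing on its edges, until both its holes drop over the pins and it lies flat and fully home on the jig board, teeth pointing away from the runners. Only push it, do not pick it up or lift it, and leave everything else on the table where it is.

Things in the scene. Friction and masses are not known exactly. Their poses are not given: they have to be found in the camera images.
- jig: weaving jig, fixed: dark wooden board 290 (its x) by 250 mm (its y), 18 mm thick, flat on the table. Origin at the centre of its underside, z up, x from the runners towards the pins, roughly away from the robot. On it stand two steel pins and two aluminium runners, all 12 mm high. Between the runners and outside them it is bare: fingertips can go down to just above the board there
- runners (a point): point on the board midway between the two runners: jig x = -95, y = 0, z = 18 mm. The runners are bars along the jig's x, 15 mm wide, 12 mm high, from x = -140 to -50 mm, centred at y = +77.5 and -77.5 mm of the jig
- comb: loose spacing comb: light plywood plate 150 (its x) by 200 mm (its y), 8 mm thick, about 0.25 kg, mass and friction vary; ten teeth 12 mm long, 10 mm wide along its +x edge. Origin at the centre of the underside of the 150 x 200 plate, within 3 mm of its centre of mass; z up. At the start level, 30 mm up, 22 to 38 mm short of home, up to 15 mm to either side, turned up to 0.12 rad
- comb_home (a point): point fixed on the jig where the comb's origin lies when home: jig x = 30, y = 0, z = 18 mm; comb and jig axes are then parallel. Pushed to the jig's +x, the comb's rear (-x) edge drops off the runners 5 mm before home and the comb leans back on the board until its holes fall over the pins
- hole_left (a point): centre of the comb's round through hole at its +y side, on the underside: comb x = 20, y = 60 mm; 14 mm in diameter
- hole_right (a point): the same at the comb's -y side: comb x = 20, y = -60 mm; 14 mm in diameter
- pin_left (a point): foot of the jig's pin at +y, on its axis at the board's top: jig x = 50, y = 60, z = 18 mm. The pin is 10 mm in diameter, 12 mm high, its last 2 mm tapered to 6 mm; it sticks 4 mm out of the seated comb
- pin_right (a point): foot of the equal pin at -y: jig x = 50, y = -60, z = 18 mm
- weight: brass paperweight with a small knob, 40 mm across, 48 mm tall, standing beside the jig; origin at the centre of its underside
- tape: roll of paper tape lying flat, 72 mm across, 24 mm high, beside the jig; origin at the centre of its underside
- bowl: small wooden bowl, 100 mm across, 45 mm high, beside the jig near its -y side; origin at the centre of its underside
- flask: pale drinking flask, 68 mm across, 220 mm tall, at the left of the table; origin at the centre of its underside
- sprayer: white hand spray bottle, about 88 mm across, 190 mm tall, at the right of the table; origin at the centre of its underside
- awl: hand awl with a handle, 170 mm long, lying at the right of the table; origin at its middle on the table

How it is judged:
At the end, for the whole second after the job is handed in: The comb lies at rest flat on the jig board (underside within 2.5 mm of the board, tilt under 0.025 rad), the left hole over the left pin and the right hole over the right pin (centres within 4 mm) (z of comb in the frame of jig between 0.015 and 0.0205 m and horizontal distance between hole_left and pin_left below 0.004 m and horizontal distance between hole_right and pin_right below 0.004 m and angle between comb's own z axis and vertical below 0.025 rad and linear speed of comb below 0.01 m/s); the robot touches nothing.
It fails at once if the comb is lifted: its middle rises more than 6 mm above the pin tops (z of comb in the frame of jig above 0.036 m).
It fails at once if the comb is tipped up by more than 0.25 rad (angle between comb's own z axis and vertical above 0.25 rad).
It fails at once if another thing on the table is moved by more than 20 mm or knocked over (distance of any of weight, tape, bowl, flask, sprayer, awl from where it was at the start of the episode above 0.02 m or angle between any of weight, bowl, flask, sprayer's own z axis and vertical above 0.35 rad).
It also fails if it takes over 72 s, if anything falls off the work surface, if the arm or the gripper's body presses on something with over 40 N, if the wrist force passes 120 N, or if a joint passes its speed limit or range.

## Working session

There is one attempt and no reset: what is moved stays moved. The work goes in short steps, Python scripts to look and compute and a tool call to move; the robot and the scene stay as the last step left them, time stands still between calls to the robot, and variables do not carry over. Pictures are saved under pics/ and viewed, and the job is handed in when it is done.

Besides the shell and the picture viewer there is one more tool, called as name([rows], argument=value, ...), one row to a line, values as JSON. servo_tool: Moves the arm, as the interface text tells. Its arguments: {"type":"object","properties":{"series":{"type":"array","items":{"type":"object","properties":{"travel":{"type":"array","items":{"type":"number"}},"angular":{"type":"array","items":{"type":"number"}}}}},"claw":{"type":"number"},"squeeze":{"type":"number"}},"required":["series"]}

```bash
ls; mkdir -p pics; python3 - <<'E'
from bench import ctrl
import cv2
s=ctrl.get_state();print(s)
for n in ("top","side","wrist"):
    im=ctrl.get_image(n);cv2.imwrite(f"pics/{n}0.png",cv2.cvtColor(im,cv2.COLOR_RGB2BGR));print(ctrl.calibration(n))
E
```

```text
pics
{'time': 0.0, 'joint_positions': array([-1.12790999,  0.32178461, -0.07007795,  1.45170944,  0.02256498,
        1.37081088, -0.05689206]), 'qd': array([-8.00431699e-04,  7.91431366e-04,  7.77077541e-04,  3.74482308e-04,
       -1.37719839e-03,  4.56152905e-05,  2.73670697e-04]), 'joint_torque': array([-5.30077068e-04, -4.91278625e+01, -4.04010219e-01, -3.12536681e+01,
       -6.37335679e-02,  4.35391255e-02,  1.71747201e-04]), 'position': array([0.27005617, 0.59063442, 0.23246909]), 'tool_rot': array([-6.68275443e-01, -3.06934158e+00,  2.97691551e-03]), 'ft_force': array([-0.20753406,  0.10281919, -0.33836567]), 'torque': array([-0.03378649, -0.02197427,  0.01543766]), 'grip_width': 1.0003489931923044}
{'fx': 473.27341471859097, 'fy': 473.27341471859097, 'cx': 281.41741338824113, 'cy': 208.40427616949532, 'distortion': array([-0.16961057,  0.        ,  0.        ,  0.        ,  0.        ]), 'rvec': array([ 2.18942018, -2.00405882,  0.23790052]), 'tvec': array([-0.07165031,  0.5798944 ,  1.26218648])}
{'fx': 526.1596173553422, 'fy': 526.1596173553422, 'cx': 278.2827332914694, 'cy': 208.63376650137175, 'distortion': array([0.0648069, 0.       , 0.       , 0.       , 0.       ]), 'rvec': array([ 2.24793619, -0.31497757,  0.16062168]), 'tvec': array([-0.54549691,  0.12930562,  1.36933574])}
{'fx': 355.6874931831149, 'fy': 355.6874931831149, 'cx': 278.22936263766235, 'cy': 213.89161197895456, 'distortion': array([-0.04399267,  0.        ,  0.        ,  0.        ,  0.        ]), 'rvec': array([-2.44590246, -1.57021434, -0.21069595]), 'tvec': array([-0.64828868, -0.03185747,  0.3908296 ])}
```

View pics/top0.png

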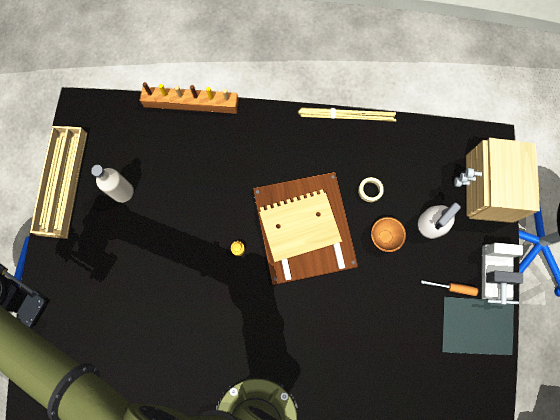

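View pics/side0.png

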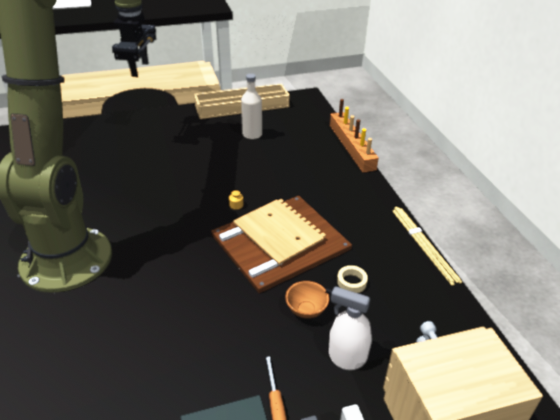

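```bash
python3 - <<'E'
import cv2
im=cv2.imread("pics/top0.png")
cv2.imwrite("pics/top0c.png",cv2.resize(im[110:300,200:400],None,fx=4,fy=3.15*1,interpolation=cv2.INTER_CUBIC) if 0 else cv2.resize(im[110:260,200:400],None,fx=4,fy=4,interpolation=cv2.INTER_CUBIC))
E
python3 - <<'E'
import cv2
im=cv2.imread("pics/top0.png")
cv2.imwrite("pics/top0d.png",cv2.resize(im[165:290,245:365],None,fx=4.8,fy=4.8,interpolation=cv2.INTER_CUBIC))
im=cv2.imread("pics/side0.png")
cv2.imwrite("pics/side0d.png",cv2.resize(im[190:290,205:355],None,fx=5,fy=5,interpolation=cv2.INTER_CUBIC))
E
```

```text
(no output)
```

View pics/top0d.png

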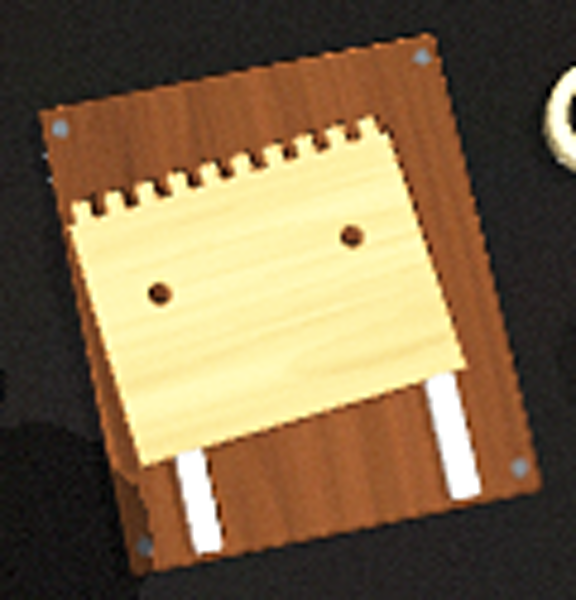

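View pics/side0d.png

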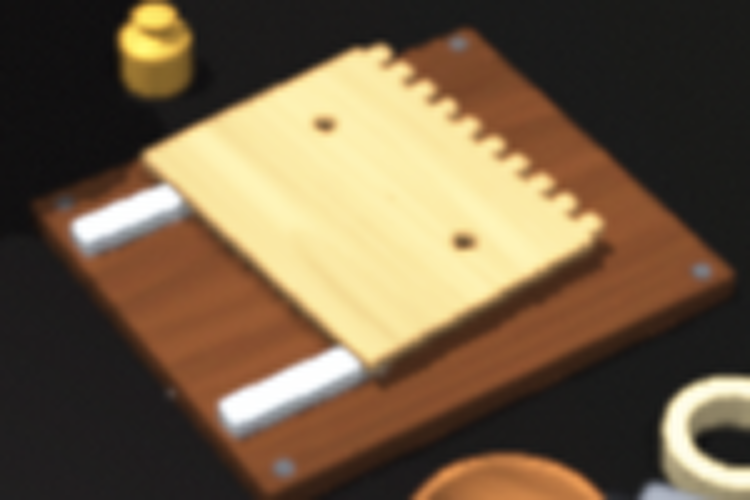

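```bash
cat > h.py <<'E'
import numpy as np, cv2
from scipy.optimize import least_squares
from scipy.spatial.transform import Rotation as R
JIG={'FL':(.145,.125,.018),'FR':(.145,-.125,.018),'RR':(-.145,-.125,.018),'RL':(-.145,.125,.018),
 'rLo':(-.14,.085,.03),'rLi':(-.14,.07,.03),'rRi':(-.14,-.07,.03),'rRo':(-.14,-.085,.03),
 'pL':(.05,.06,.03),'pR':(.05,-.06,.03)}
COMB={'FL':(.075,.1,.008),'FR':(.075,-.1,.008),'RR':(-.075,-.1,.008),'RL':(-.075,.1,.008),'hL':(.02,.06,.008),'hR':(.02,-.06,.008)}
def proj(P,c):
    K=np.array([[c['fx'],0,c['cx']],[0,c['fy'],c['cy']],[0,0,1]])
    return cv2.projectPoints(np.array(P,float).reshape(-1,3),np.array(c['rvec']),np.array(c['tvec']),K,np.array(c['distortion']))[0].reshape(-1,2)
def tf(p,P,z0=0):
    c,s=np.cos(p[2]),np.sin(p[2]);P=np.array(P,float)
    return np.c_[p[0]+c*P[:,0]-s*P[:,1],p[1]+s*P[:,0]+c*P[:,1],P[:,2]+z0]
def fit(M,px,c,z0=0,x0=(.6,0,0)):
    ks=list(px);P=[M[k] for k in ks];U=np.array([px[k] for k in ks],float)
    r=least_squares(lambda p:(proj(tf(p,P,z0),c)-U).ravel(),x0)
    return r.x,dict(zip(ks,np.round(r.fun.reshape(-1,2),1).tolist()))
def rel(j,c):
    d=c[:2]-j[:2];co,s=np.cos(j[2]),np.sin(j[2])
    return np.array([co*d[0]+s*d[1],-s*d[0]+co*d[1],c[2]-j[2]])
E
python3 - <<'E'
from h import *
from bench import ctrl
c=ctrl.calibration("top")
m=lambda d:{k:((u+.5)/4.8-.5+245,(v+.5)/4.8-.5+165) for k,(u,v) in d.items()}
j,r=fit(JIG,m(dict(FL=(42,113),FR=(433,37),RR=(540,487))),c);print(j,r)
k,r=fit(COMB,m(dict(RL=(141,467),RR=(465,368),FL=(72,225),hL=(160,293),hR=(351,236))),c,.03);print(k,r)
print(rel(j,k))
print(R.from_rotvec(ctrl.get_state()['tool_rot']).as_matrix().round(3))
cw=ctrl.calibration("wrist");Rc=R.from_rotvec(cw['rvec']).as_matrix();T=R.from_rotvec(ctrl.get_state()['tool_rot']).as_matrix()
print("cam in tool",T.T@(-Rc.T@cw['tvec']-ctrl.get_state()['position']), (T.T@Rc.T).round(3))
E
```

```text
[ 0.54681056 -0.09047732  0.29012448] {'FL': [-0.9, -0.4], 'FR': [0.2, -0.6], 'RR': [0.7, 0.9]}
[ 0.54306294 -0.07759286  0.37960129] {'RL': [0.0, -0.3], 'RR': [0.1, 0.0], 'FL': [-0.5, 0.1], 'hL': [0.0, 0.1], 'hR': [0.3, 0.1]}
[9.48833724e-05 1.34180830e-02 8.94768120e-02]
[[-0.909  0.416 -0.001]
 [ 0.416  0.909 -0.001]
 [-0.    -0.001 -1.   ]]
cam in tool [ 0.07286145 -0.00081842 -0.15141011] [[-0.001 -0.964 -0.266]
 [ 1.    -0.001 -0.   ]
 [ 0.    -0.266  0.964]]
```

servo_tool([
  {"angular":[0,0,0.142]},
  {"angular":[0,0,0.142]},
  {"angular":[0,0,0.142]},
  {"angular":[0,0,0.142]},
  {"angular":[0,0,0.142]},
])

```text
$.series[0]: bad value
```

servo_tool([
  {"angular":[0,0,0.142],"travel":[-0.02,0,0]},
  {"travel":[-0.045,0.005,0]},
  {"travel":[-0.045,0.005,0]},
  {"travel":[-0.045,0.005,0]},
  {"travel":[-0.045,0.005,0]},
])

```text
$.series[1]: bad value
```

servo_tool([
  {"travel":[-0.045,0.005,0]},
  {"travel":[-0.045,0.005,0]},
  {"travel":[-0.045,0.005,0]},
  {"travel":[-0.045,0.005,0]},
  {"travel":[-0.045,0.005,0]},
])

```text
$.series[0]: bad value
```

servo_tool([
  {"travel":[-0.045,0.005,0]},
  {"travel":[-0.045,0.005,0]},
  {"travel":[-0.045,0.005,0.005]},
  {"travel":[-0.045,0.005,0.01]},
  {"travel":[-0.045,0.005,0.01]},
])

```text
$.series[0]: bad value
```

Rows need both fields.

servo_tool([
  {"travel":[0,0,0],"angular":[0,0,0.142]},
  {"travel":[0,0,0],"angular":[0,0,0.142]},
  {"travel":[0,0,0],"angular":[0,0,0.142]},
  {"travel":[0,0,0],"angular":[0,0,0.142]},
  {"travel":[0,0,0],"angular":[0,0,0.142]},
])

```text
time: 0.65
position: [0.2702, 0.5909, 0.2331]
tool_rot: [1.701, 2.641, -0.001]
ft_force: [0.6, 0.6, -0.1]
grip_width: 0.997
```

servo_tool([
  {"travel":[-0.02,0,0],"angular":[0,0,0.142]},
  {"travel":[-0.045,0.005,0],"angular":[0,0,0]},
  {"travel":[-0.045,0.005,0],"angular":[0,0,0]},
  {"travel":[-0.045,0.005,0],"angular":[0,0,0]},
  {"travel":[-0.045,0.005,0],"angular":[0,0,0]},
])

```text
time: 1.15
position: [0.3497, 0.4043, 0.2333]
tool_rot: [1.877, 2.519, -0.001]
ft_force: [1.0, -0.2, 0.7]
grip_width: 0.997
```

servo_tool([
  {"travel":[-0.045,0.005,0],"angular":[0,0,0]},
  {"travel":[-0.045,0.005,0],"angular":[0,0,0]},
  {"travel":[-0.045,0.005,0],"angular":[0,0,0]},
  {"travel":[-0.045,0.005,0],"angular":[0,0,0]},
  {"travel":[-0.045,0.005,0],"angular":[0,0,0]},
])

```text
time: 1.65
position: [0.4379, 0.1959, 0.2335]
tool_rot: [-1.877, -2.519, -0.001]
ft_force: [0.9, 0.8, -0.7]
grip_width: 1.004
```

servo_tool([
  {"travel":[-0.045,0.005,0],"angular":[0,0,0]},
  {"travel":[-0.045,0.005,0],"angular":[0,0,0]},
  {"travel":[-0.045,0.005,0.005],"angular":[0,0,0]},
  {"travel":[-0.045,0.005,0.01],"angular":[0,0,0]},
  {"travel":[-0.045,0.005,0.01],"angular":[0,0,0]},
])

```text
time: 2.15
position: [0.5263, -0.0123, 0.2085]
tool_rot: [1.876, 2.519, 0.002]
ft_force: [1.0, -0.1, -0.6]
grip_width: 1.0
```

servo_tool([
  {"travel":[-0.02,0,0],"angular":[0,0,0]},
  {"travel":[-0.02,0,0],"angular":[0,0,0]},
  {"travel":[0,0,0],"angular":[0,0,0]},
  {"travel":[0,0,0],"angular":[0,0,0]},
])

```text
time: 2.55
position: [0.537, -0.0484, 0.2083]
tool_rot: [-1.877, -2.518, -0.0]
ft_force: [0.1, 1.0, -0.2]
grip_width: 1.002
```

```bash
python3 - <<'E'
from bench import ctrl
import cv2,pickle
im=ctrl.get_image("wrist");c=ctrl.calibration("wrist");pickle.dump(c,open("w1.pkl","wb"))
cv2.imwrite("pics/w1.png",cv2.cvtColor(im,cv2.COLOR_RGB2BGR));print(ctrl.get_state()['position'])
E
```

```text
[ 0.53705044 -0.04753571  0.20836212]
```

View pics/w1.png

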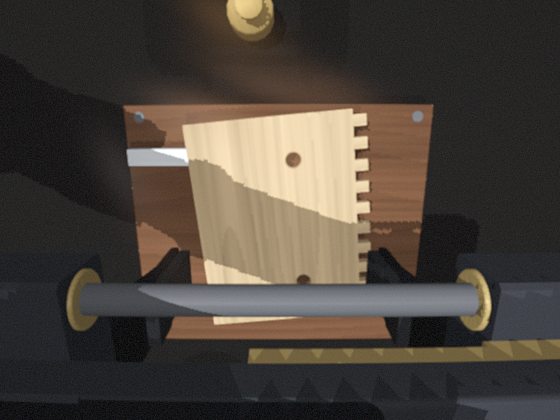

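```bash
python3 - <<'E'
import cv2
im=cv2.imread("pics/w1.png")
cv2.imwrite("pics/w1a.png",cv2.convertScaleAbs(cv2.resize(im[90:240,110:310],None,fx=4,fy=4,interpolation=cv2.INTER_CUBIC),alpha=1.4))
cv2.imwrite("pics/w1b.png",cv2.convertScaleAbs(cv2.resize(im[90:240,260:460],None,fx=4,fy=4,interpolation=cv2.INTER_CUBIC),alpha=1.4))
cv2.imwrite("pics/w1c.png",cv2.convertScaleAbs(cv2.resize(im[250:360,160:400],None,fx=3.3,fy=3.3,interpolation=cv2.INTER_CUBIC),alpha=2))
E
```

```text
(no output)
```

View pics/w1a.png

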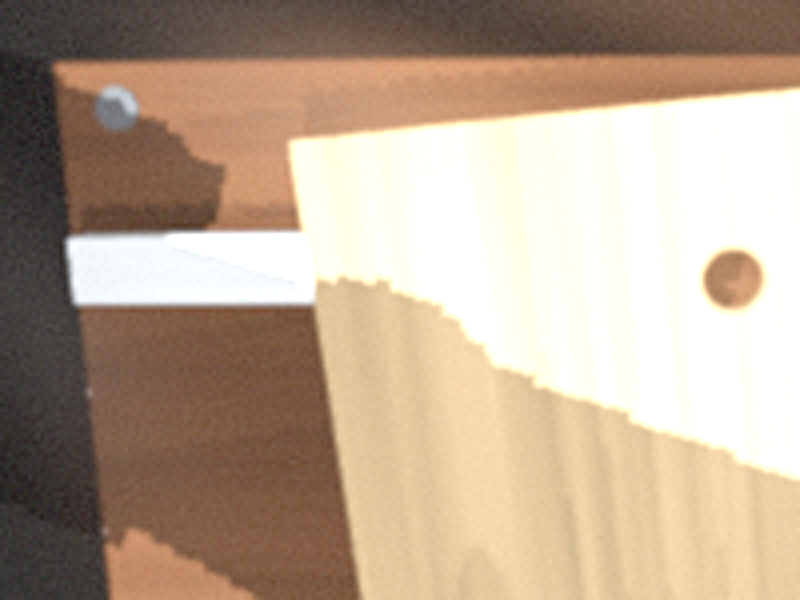

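View pics/w1b.png

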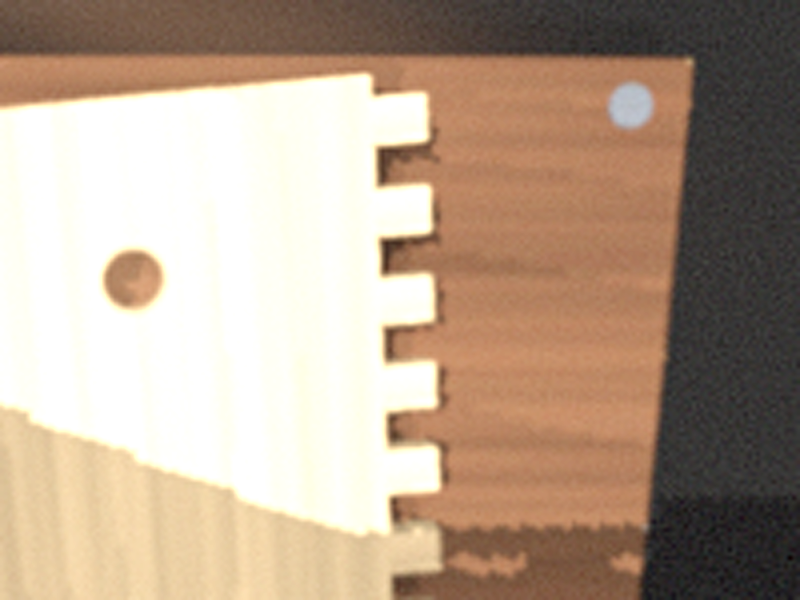

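View pics/w1c.png

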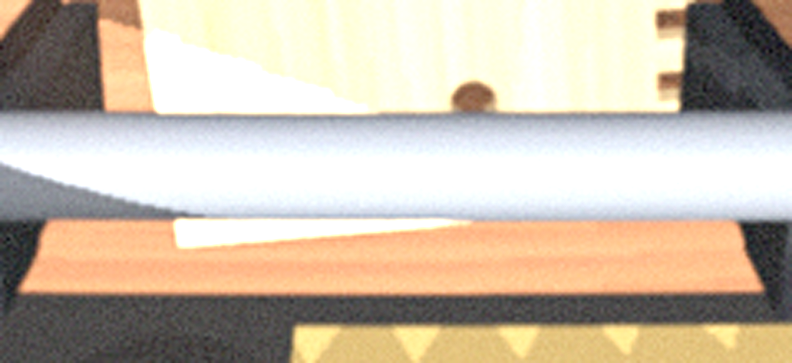

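```bash
python3 - <<'E'
from h import *
import pickle
c=pickle.load(open("w1.pkl","rb"))
a=lambda u,v:((u+.5)/4-.5+110,(v+.5)/4-.5+90)
b=lambda u,v:((u+.5)/4-.5+260,(v+.5)/4-.5+90)
d=lambda u,v:((u+.5)/3.3-.5+160,(v+.5)/3.3-.5+250)
j,r=fit(JIG,dict(RL=a(53,58),rLo=a(66,238),rLi=a(75,305),FL=b(692,58)),c);print(j,r)
print(proj(tf(j,[JIG['RR'],JIG['FR']]),c),"vs v 338.9")
k,r=fit(COMB,dict(RL=a(289,141),hL=a(734,279),FL=b(371,74),RR=d(176,249)),c,.03);print(k,r)
print(rel(j,k))
E
```

```text
[ 0.54794104 -0.08754992  0.2919076 ] {'RL': [-1.0, 0.6], 'rLo': [0.2, 0.0], 'rLi': [-0.3, -0.5], 'FL': [1.0, 0.1]}
[[148.38955187 338.72171705]
 [407.9598383  338.3800055 ]] vs v 338.9
[ 0.54312346 -0.0745847   0.38230838] {'RL': [0.1, -0.1], 'hL': [-0.2, 0.6], 'FL': [-0.4, 0.4], 'RR': [0.6, -1.3]}
[-0.00088265  0.01380315  0.09040079]
```

servo_tool([
  {"travel":[0.035,0,0],"angular":[0,0,0]},
  {"travel":[0.035,0,0.01],"angular":[0,0,0]},
  {"travel":[0.025,0,0.035],"angular":[0,0,0]},
  {"travel":[0,0,0.04],"angular":[0,0,0]},
  {"travel":[0,0,0.04],"angular":[0,0,0]},
])

```text
time: 3.1
position: [0.5097, 0.0457, 0.0828]
tool_rot: [-1.87, -2.524, -0.004]
ft_force: [1.2, -0.2, 0.1]
grip_width: 0.995
```

servo_tool([
  {"travel":[0,0,0.03],"angular":[0,0,0]},
  {"travel":[0,0,0.01],"angular":[0,0,0]},
  {"travel":[0,0,0.005],"angular":[0,0,0]},
  {"travel":[0,0,0],"angular":[0,0,0]},
  {"travel":[0,0,0],"angular":[0,0,0]},
])

```text
time: 3.6
position: [0.5115, 0.0425, 0.0401]
tool_rot: [1.876, 2.518, 0.004]
ft_force: [0.5, 1.3, 1.1]
grip_width: 0.996
```

```bash
cat >> h.py <<'E'
J=np.array([.5475,-.088,.2915])
def where(s):
    T=R.from_rotvec(s['tool_rot']).as_matrix()
    t=np.array([s['position'][0],s['position'][1],np.arctan2(T[1,0],T[0,0])])
    return np.round(rel(J,t),4),round(float(s['position'][2]),4),np.round(s['ft_force'],1)
E
python3 -c "
from h import *
from bench import ctrl
print(where(ctrl.get_state()))"
```

```text
(array([0.003 , 0.1354, 1.5696]), 0.0401, array([0.5, 1.3, 1.1]))
```

servo_tool([
  {"travel":[0,0,0.005],"angular":[0,0,0]},
  {"travel":[-0.003,0,0],"angular":[0,0,0]},
  {"travel":[-0.003,0,0],"angular":[0,0,0]},
  {"travel":[-0.003,0,0],"angular":[0,0,0]},
  {"travel":[-0.003,0,0],"angular":[0,0,0]},
])

```text
time: 4.1
position: [0.5141, 0.0308, 0.0338]
tool_rot: [1.877, 2.519, 0.002]
ft_force: [0.1, 2.0, 0.6]
grip_width: 1.004
```

```bash
python3 -c "
from h import *
from bench import ctrl
import cv2
print(where(ctrl.get_state()))
cv2.imwrite('pics/w2.png',cv2.cvtColor(ctrl.get_image('wrist'),cv2.COLOR_RGB2BGR))
im=ctrl.get_image('side')
cv2.imwrite('pics/s2.png',cv2.resize(cv2.cvtColor(im,cv2.COLOR_RGB2BGR)[150:300,190:390],None,fx=4,fy=4))"
```

```text
(array([0.0021, 0.1234, 1.5696]), 0.0338, array([0.1, 2. , 0.6]))
```

View pics/w2.png

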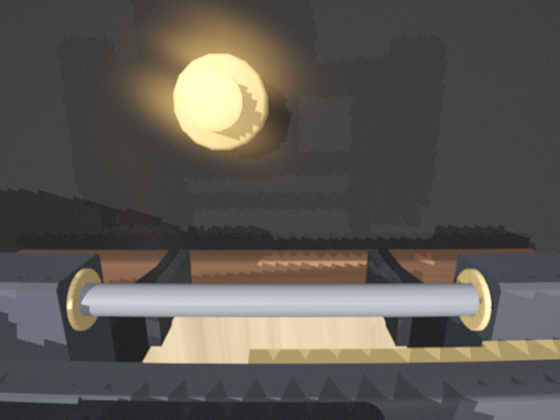

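View pics/s2.png

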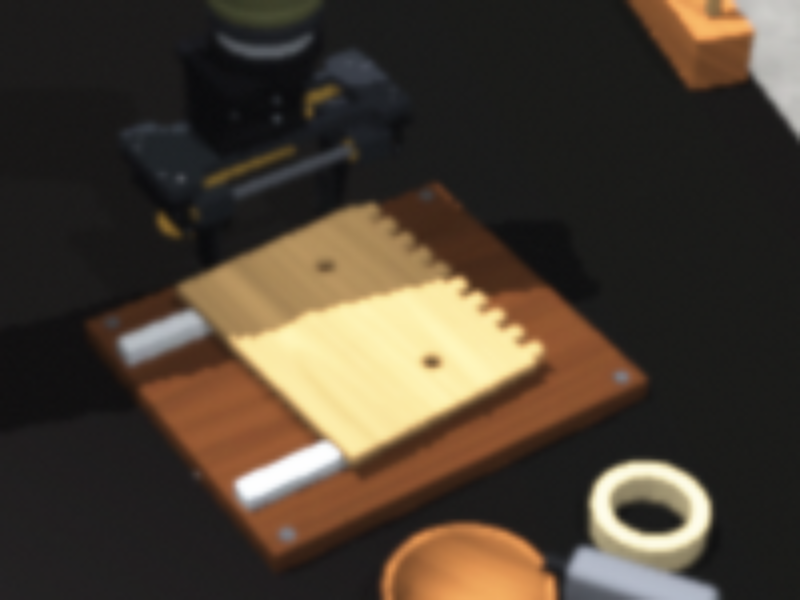

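servo_tool([
  {"travel":[-0.0025,0,0],"angular":[0,0,0]},
  {"travel":[-0.0025,0,0],"angular":[0,0,0]},
  {"travel":[-0.0025,0,0],"angular":[0,0,0]},
  {"travel":[-0.0025,0,0],"angular":[0,0,0]},
  {"travel":[0,0,0],"angular":[0,0,0]},
])

```text
time: 4.7
position: [0.5166, 0.0203, 0.0336]
tool_rot: [1.878, 2.518, -0.0]
ft_force: [0.3, 1.1, 1.0]
grip_width: 1.001
```

servo_tool([
  {"travel":[-0.0015,0,0],"angular":[0,0,0]},
  {"travel":[0,0,0],"angular":[0,0,0]},
  {"travel":[0,0,0],"angular":[0,0,0]},
])

```text
time: 5.0
position: [0.5169, 0.0194, 0.0335]
tool_rot: [1.877, 2.519, -0.0]
ft_force: [0.5, 1.4, 0.3]
grip_width: 1.004
```

```bash
python3 -c "
from h import *
from bench import ctrl
import cv2
print(where(ctrl.get_state()))
im=ctrl.get_image('top')
cv2.imwrite('pics/t3.png',cv2.resize(cv2.cvtColor(im,cv2.COLOR_RGB2BGR)[165:290,245:365],None,fx=4.8,fy=4.8,interpolation=cv2.INTER_CUBIC))
im=ctrl.get_image('side')
cv2.imwrite('pics/s3.png',cv2.resize(cv2.cvtColor(im,cv2.COLOR_RGB2BGR)[150:300,190:390],None,fx=4,fy=4))"
```

```text
(array([1.5000e-03, 1.1160e-01, 1.5692e+00]), 0.0335, array([0.5, 1.4, 0.3]))
```

View pics/t3.png

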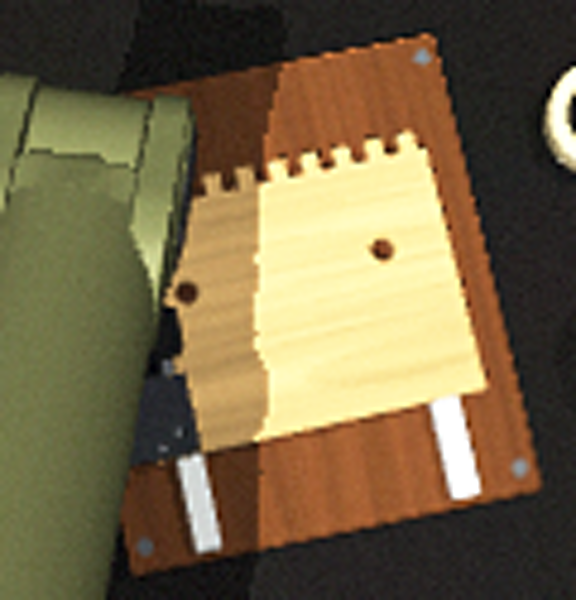

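View pics/s3.png

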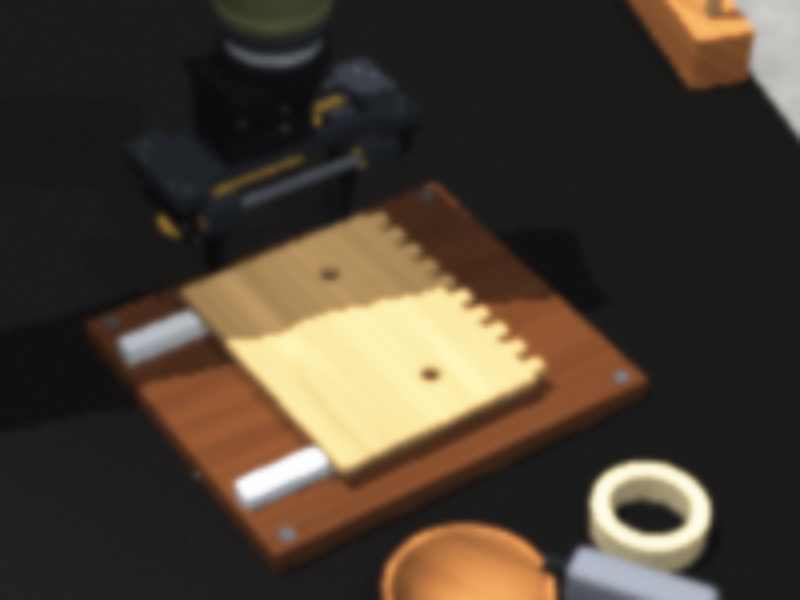

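```bash
python3 - <<'E'
from h import *
from bench import ctrl
c=ctrl.calibration("top")
m=lambda d:{k:((u+.5)/4.8-.5+245,(v+.5)/4.8-.5+165) for k,(u,v) in d.items()}
j,r=fit(JIG,m(dict(FL=(42,113),FR=(433,37),RR=(540,487))),c);print(j,r)
k,r=fit(COMB,m(dict(RL=(201,453),RR=(487,388),hL=(186,293),hR=(383,249),FR=(428,150))),c,.03);print(k,r)
print(rel(j,k))
E
```

```text
[ 0.54681056 -0.09047732  0.29012448] {'FL': [-0.9, -0.4], 'FR': [0.2, -0.6], 'RR': [0.7, 0.9]}
[ 0.54139182 -0.09905528  0.34449428] {'RL': [-6.1, 2.9], 'RR': [2.5, -1.5], 'hL': [2.1, 0.5], 'hR': [1.5, -0.7], 'FR': [0.2, -1.5]}
[-0.00764619 -0.00666932  0.05436981]
```

```bash
python3 - <<'E'
from h import *
from bench import ctrl
c=ctrl.calibration("top")
m=lambda d:{k:((u+.5)/4.8-.5+245,(v+.5)/4.8-.5+165) for k,(u,v) in d.items()}
j=np.array([ 0.54681056,-0.09047732,0.29012448])
k,r=fit(COMB,m(dict(RR=(487,388),hL=(186,293),hR=(383,249),FR=(428,150))),c,.03);print(k,r)
print(rel(j,k))
E
```

```text
[ 0.54042646 -0.09371477  0.30523093] {'RR': [-0.0, 0.2], 'hL': [0.3, -0.2], 'hR': [0.1, 0.2], 'FR': [-0.4, -0.2]}
[-0.00704344 -0.00127585  0.01510645]
```

servo_tool([
  {"travel":[0.015,0,0],"angular":[0,0,0]},
  {"travel":[0,0,-0.04],"angular":[0,0,0]},
  {"travel":[0,0,-0.04],"angular":[0,0,-0.1425]},
  {"travel":[0,0,-0.04],"angular":[0,0,-0.1425]},
  {"travel":[0,0,-0.04],"angular":[0,0,-0.1425]},
])

```text
time: 5.6
position: [0.512, 0.0329, 0.1949]
tool_rot: [-1.293, -2.863, 0.002]
ft_force: [0.6, 0.5, -0.3]
grip_width: 0.996
```

servo_tool([
  {"travel":[0,0,0],"angular":[0,0,-0.1425]},
  {"travel":[0,0,0],"angular":[0,0,-0.1425]},
  {"travel":[0,0,0],"angular":[0,0,-0.1425]},
  {"travel":[0,0,0],"angular":[0,0,-0.1425]},
  {"travel":[0,0,0],"angular":[0,0,-0.1425]},
])

```text
time: 6.1
position: [0.5121, 0.0329, 0.1932]
tool_rot: [-0.213, -3.133, 0.002]
ft_force: [0.7, -0.3, 0.6]
grip_width: 0.999
```

servo_tool([
  {"travel":[0,0,0],"angular":[0,0,-0.1425]},
  {"travel":[0,0,0],"angular":[0,0,-0.1425]},
  {"travel":[0,0,0],"angular":[0,0,-0.1425]},
  {"travel":[0,0,0],"angular":[0,0,0]},
  {"travel":[0,0,0],"angular":[0,0,0]},
])

```text
time: 6.6
position: [0.5123, 0.0333, 0.1933]
tool_rot: [0.442, -3.11, 0.001]
ft_force: [-0.1, 1.3, 0.1]
grip_width: 1.001
```

```bash
python3 -c "
from h import *
from bench import ctrl
print(where(ctrl.get_state()))"
```

```text
(array([ 1.2000e-03,  1.2630e-01, -3.1505e+00]), 0.1933, array([-0.1,  1.3,  0.1]))
```

servo_tool([
  {"travel":[-0.01,-0.042,0],"angular":[0,0,-0.009]},
  {"travel":[-0.01,-0.042,0],"angular":[0,0,0]},
  {"travel":[-0.01,-0.042,0],"angular":[0,0,0]},
  {"travel":[0,0,0],"angular":[0,0,0]},
  {"travel":[0,0,0],"angular":[0,0,0]},
])

```text
time: 7.1
position: [0.5774, -0.0793, 0.1931]
tool_rot: [0.455, -3.107, 0.001]
ft_force: [0.3, 0.3, -0.1]
grip_width: 0.999
```

```bash
cat > shot.py <<'E'
import sys,pickle,cv2
from h import *
from bench import ctrl
n=sys.argv[1]
im=ctrl.get_image("wrist");c=ctrl.calibration("wrist");pickle.dump(c,open(n+".pkl","wb"))
cv2.imwrite(f"pics/{n}.png",cv2.cvtColor(im,cv2.COLOR_RGB2BGR));print(where(ctrl.get_state()))
E
python3 shot.py w4
```

```text
(array([ 3.1500e-02,  1.3000e-03, -3.1393e+00]), 0.1931, array([ 0.2,  0.8, -0.2]))
```

View pics/w4.png

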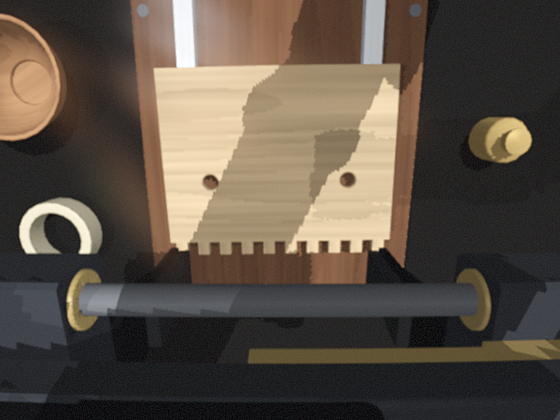

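```bash
python3 - <<'E'
import cv2
im=cv2.imread("pics/w4.png")
f=lambda r,n:cv2.imwrite(n,cv2.convertScaleAbs(cv2.resize(im[r[0]:r[0]+140,r[1]:r[1]+190],None,fx=4.2,fy=4.2,interpolation=cv2.INTER_CUBIC),alpha=1.3))
f((0,120),"pics/w4a.png");f((0,260),"pics/w4b.png");f((130,120),"pics/w4c.png");f((130,260),"pics/w4d.png")
E
```

```text
(no output)
```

View pics/w4a.png

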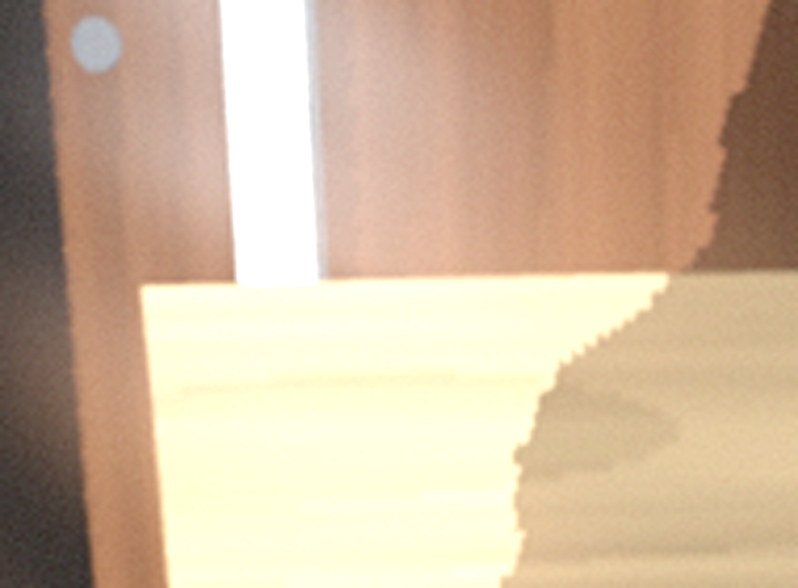

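View pics/w4b.png

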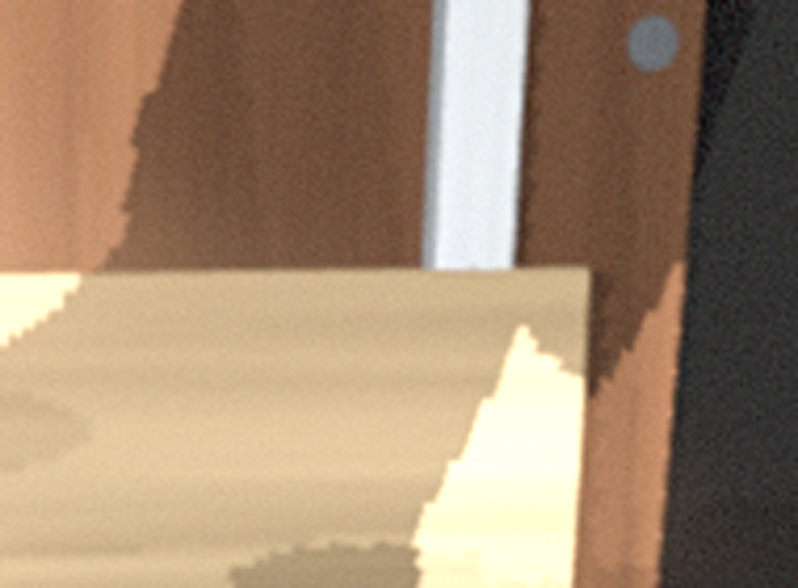

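View pics/w4c.png

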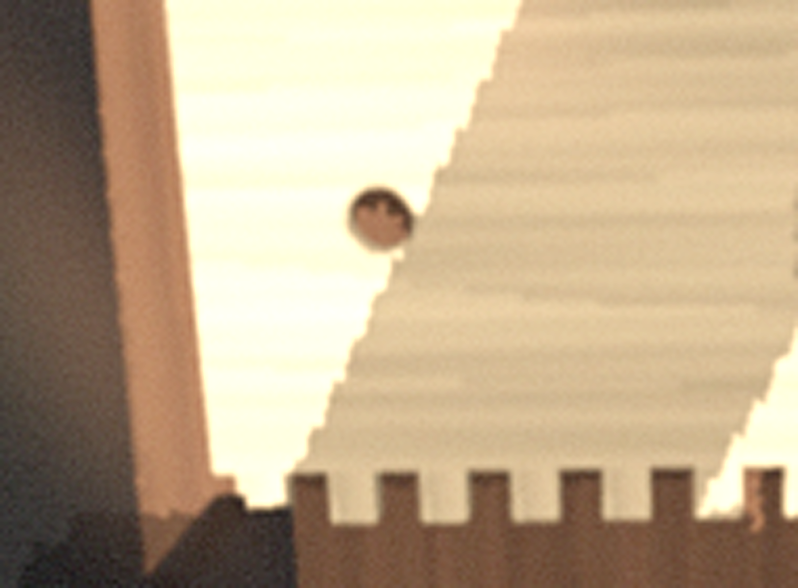

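View pics/w4d.png

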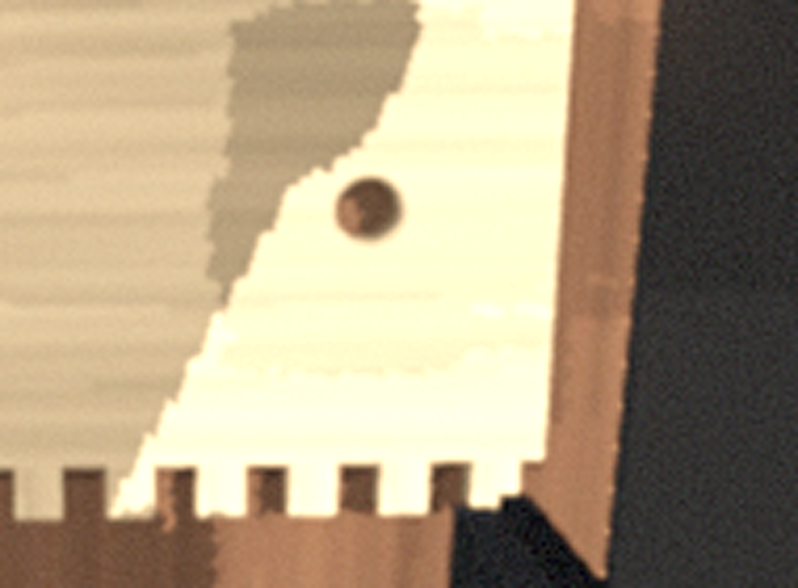

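```bash
cat > lines.py <<'E'
from h import *
def fitlines(L,c,x0=J):
    # L: list of (jig y, z, [(u,v)..]) ; jig x fixed
    cj=np.cos(J[2]);sj=np.sin(J[2]);xj=rel(np.array([0,0,J[2]]),J)[0]
    def full(q):
        # q = lateral, yaw ; keep along-axis coordinate of J
        return np.array([xj*cj-q[0]*sj,xj*sj+q[0]*cj,q[1]])
    def f(q):
        o=[]
        for y,z,pts in L:
            a,b=proj(tf(full(q),[(-.14,y,z),(.14,y,z)]),c)
            pr=proj(tf(full(q),np.c_[np.linspace(-.17,.145,60),np.full(60,y),np.full(60,z)]),c)
            for u,v in pts: o.append(np.interp(v,pr[:,1],pr[:,0])-u)
        return np.array(o)
    q0=[rel(np.array([0,0,J[2]]),J)[1],J[2]]
    r=least_squares(f,q0)
    return full(r.x),np.round(r.fun,1)
E
python3 - <<'E'
from lines import *
import pickle
c=pickle.load(open("w4.pkl","rb"))
M=lambda r0,c0:(lambda u,v:((u+.5)/4.2-.5+c0,(v+.5)/4.2-.5+r0))
a,b,e,d=M(0,120),M(0,260),M(130,120),M(130,260)
L=[(-.125,.018,[a(47,20),a(70,280),a(95,560),e(124,350)]),(.125,.018,[b(704,20),b(684,280),b(663,570),d(630,300)]),
(-.085,.03,[a(221,10),a(238,275)]),(.085,.03,[b(529,10),b(515,265)])]
j,r=fitlines(L,c);print(j,r)
k,r=fit(COMB,dict(RR=a(141,284),RL=b(590,267),hR=e(381,219),hL=d(369,208),FL=d(545,462),FR=e(212,477)),c,.03);print(k,r)
print(rel(j,k))
print(proj(tf(j,[JIG['pL'],JIG['pR']]),c))
w=pickle.load(open("w1.pkl","rb"))
E
```

```text
[ 0.54700755 -0.08635875  0.29472781] [-1.  -1.3 -1.3 -0.4  1.2  0.9 -0.2  1.5  1.   0.7 -0.5 -0.6]
[ 0.54028103 -0.0894152   0.31004925] {'RR': [0.5, 0.6], 'RL': [-0.1, 0.2], 'hR': [-0.3, 0.3], 'hL': [-0.1, 0.6], 'FL': [-0.5, -1.0], 'FR': [0.6, -1.1]}
[-0.00732431 -0.00097074  0.01532144]
[[344.43414319 219.30091558]
 [214.34941626 219.52147333]]
```

servo_tool([
  {"travel":[0.035,0,0],"angular":[0,0,0]},
  {"travel":[0.035,0,0],"angular":[0,0,0]},
  {"travel":[0.035,0,0.01],"angular":[0,0,0]},
  {"travel":[0.032,0,0.025],"angular":[0,0,0]},
  {"travel":[0,0,0.025],"angular":[0,0,0]},
])

```text
time: 7.65
position: [0.4433, -0.1173, 0.1332]
tool_rot: [-0.461, 3.107, 0.006]
ft_force: [-0.2, 0.5, 0.2]
grip_width: 0.997
```

servo_tool([
  {"travel":[0,0,0.03],"angular":[0,0,0]},
  {"travel":[0,0,0.03],"angular":[0,0,0]},
  {"travel":[0,0,0],"angular":[0,0,0]},
  {"travel":[0,0,0],"angular":[0,0,0]},
])

```text
time: 8.05
position: [0.4465, -0.1169, 0.0739]
tool_rot: [0.465, -3.106, -0.001]
ft_force: [0.3, -0.4, -0.2]
grip_width: 1.002
```

```bash
python3 shot.py w5
```

```text
(array([-1.0430e-01,  7.0000e-04, -3.1363e+00]), 0.0748, array([-0.7,  0.5, -0.4]))
```

View pics/w5.png

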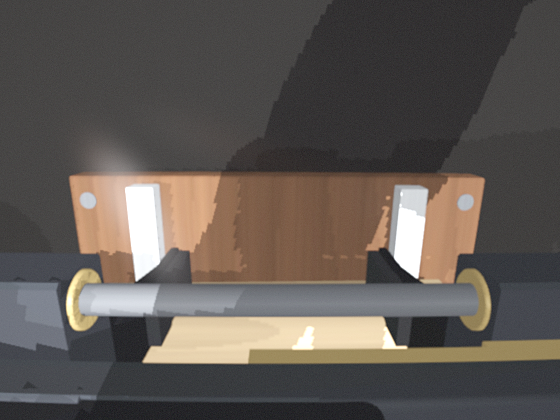

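servo_tool([
  {"travel":[0,0,0.02],"angular":[0,0,0.003]},
  {"travel":[0,0,0.015],"angular":[0,0,0]},
  {"travel":[0,0,0.006],"angular":[0,0,0]},
  {"travel":[0,0,0],"angular":[0,0,0]},
  {"travel":[0,0,0],"angular":[0,0,0]},
])

```text
time: 8.6
position: [0.4476, -0.1181, 0.0337]
tool_rot: [-0.458, 3.106, -0.0]
ft_force: [0.2, 0.2, 0.4]
grip_width: 1.003
```

```bash
python3 -c "
from h import *
from bench import ctrl
import cv2
print(where(ctrl.get_state()))
im=ctrl.get_image('side')
cv2.imwrite('pics/s6.png',cv2.resize(cv2.cvtColor(im,cv2.COLOR_RGB2BGR)[150:300,190:390],None,fx=4,fy=4))"
```

```text
(array([-1.0430e-01, -1.0000e-04, -3.1403e+00]), 0.0337, array([0.2, 0.2, 0.4]))
```

View pics/s6.png

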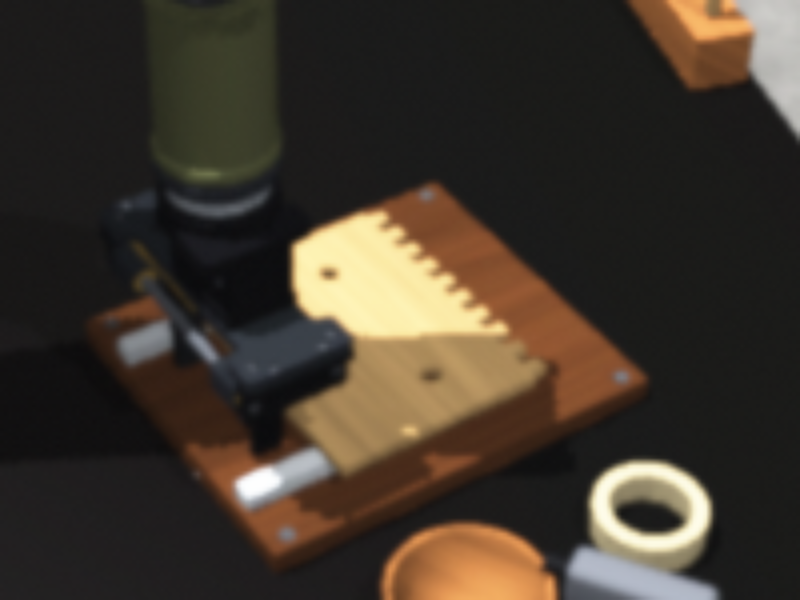

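servo_tool([
  {"travel":[-0.003,0,0],"angular":[0,0,0]},
  {"travel":[-0.003,0,0],"angular":[0,0,0]},
  {"travel":[-0.003,0,0],"angular":[0,0,0]},
  {"travel":[-0.003,0,0],"angular":[0,0,0]},
  {"travel":[-0.003,0,0],"angular":[0,0,0]},
])

```text
time: 9.15
position: [0.4601, -0.1137, 0.0323]
tool_rot: [0.458, -3.105, -0.001]
ft_force: [-3.3, -0.6, 2.6]
grip_width: 0.999
```

servo_tool([
  {"travel":[-0.003,0,0],"angular":[0,0,0]},
  {"travel":[-0.003,0,0],"angular":[0,0,0]},
  {"travel":[-0.003,0,0],"angular":[0,0,0]},
  {"travel":[-0.003,0,0],"angular":[0,0,0]},
  {"travel":[-0.003,0,0],"angular":[0,0,0]},
])

```text
time: 9.65
position: [0.4757, -0.1092, 0.0324]
tool_rot: [-0.458, 3.108, -0.0]
ft_force: [-0.9, -1.2, -0.3]
grip_width: 1.001
```

servo_tool([
  {"travel":[-0.002,0,0],"angular":[0,0,0]},
  {"travel":[-0.002,0,0],"angular":[0,0,0]},
  {"travel":[0,0,0],"angular":[0,0,0]},
  {"travel":[0,0,0],"angular":[0,0,0]},
])

```text
time: 10.05
position: [0.4798, -0.1081, 0.0328]
tool_rot: [-0.458, 3.107, -0.0]
ft_force: [-0.4, 0.1, -0.0]
grip_width: 0.997
```

```bash
python3 -c "
from h import *
from bench import ctrl
import cv2
print(where(ctrl.get_state()))
im=ctrl.get_image('side')
cv2.imwrite('pics/s7.png',cv2.resize(cv2.cvtColor(im,cv2.COLOR_RGB2BGR)[150:300,190:390],None,fx=4,fy=4))
im=ctrl.get_image('top')
cv2.imwrite('pics/t7.png',cv2.resize(cv2.cvtColor(im,cv2.COLOR_RGB2BGR)[165:290,245:365],None,fx=4.8,fy=4.8,interpolation=cv2.INTER_CUBIC))"
```

```text
(array([-7.0700e-02,  2.0000e-04, -3.1402e+00]), 0.0328, array([-0.4,  0.1, -0. ]))
```

View pics/s7.png

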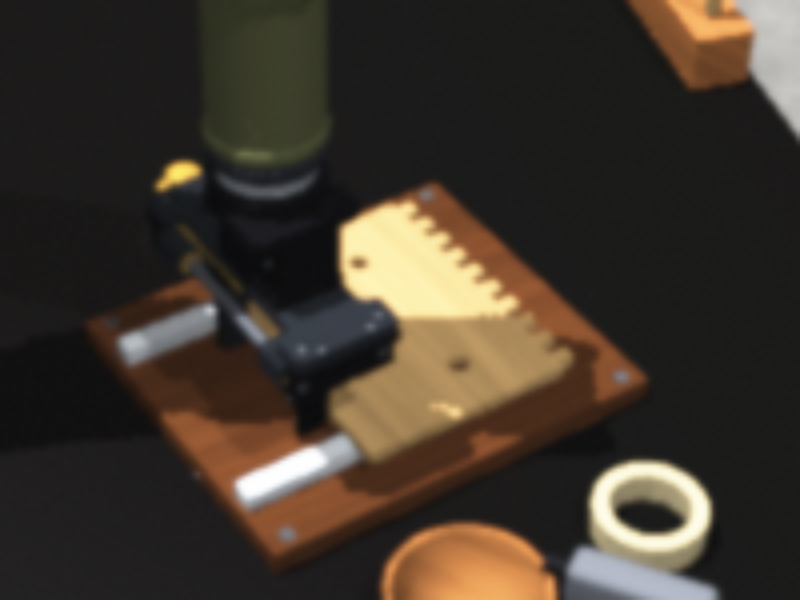

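View pics/t7.png

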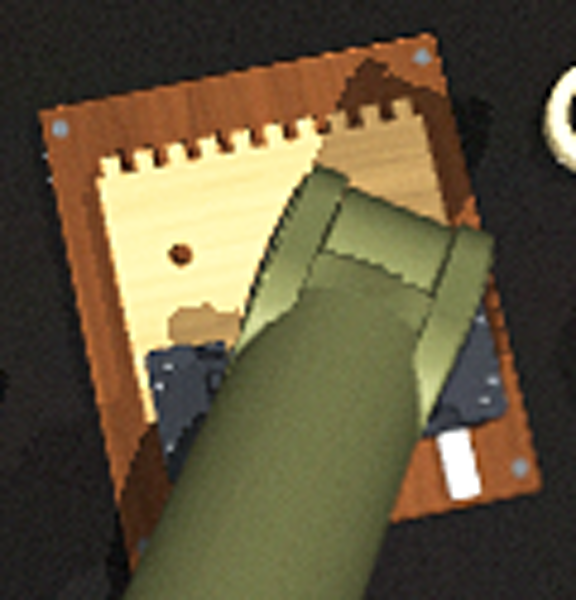

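servo_tool([
  {"travel":[0.01,0,0],"angular":[0,0,0]},
  {"travel":[0,0,-0.04],"angular":[0,0,0]},
  {"travel":[0,0,-0.04],"angular":[0,0,0]},
  {"travel":[0,0,-0.04],"angular":[0,0,0]},
  {"travel":[-0.03,0,-0.04],"angular":[0,0,0]},
])

```text
time: 10.65
position: [0.4951, -0.1047, 0.1941]
tool_rot: [0.451, -3.108, -0.003]
ft_force: [1.1, -0.7, -0.7]
grip_width: 1.001
```

servo_tool([
  {"travel":[-0.04,0,0],"angular":[0,0,0]},
  {"travel":[-0.04,0,0],"angular":[0,0,0]},
  {"travel":[-0.04,0,0],"angular":[0,0,0]},
  {"travel":[0,0,0],"angular":[0,0,0]},
  {"travel":[0,0,0],"angular":[0,0,0]},
])

```text
time: 11.15
position: [0.6128, -0.0681, 0.1916]
tool_rot: [0.458, -3.106, 0.002]
ft_force: [-0.1, -1.5, 0.8]
grip_width: 1.003
```

```bash
python3 shot.py w8; python3 - <<'E'
import cv2
im=cv2.imread("pics/w8.png")
f=lambda r,n:cv2.imwrite(n,cv2.convertScaleAbs(cv2.resize(im[r[0]:r[0]+140,r[1]:r[1]+190],None,fx=4.2,fy=4.2,interpolation=cv2.INTER_CUBIC),alpha=1.3))
f((0,120),"pics/w8a.png");f((0,260),"pics/w8b.png");f((130,120),"pics/w8c.png");f((130,260),"pics/w8d.png")
E
```

```text
(array([ 6.7500e-02, -2.0000e-04, -3.1414e+00]), 0.1922, array([-0.5, -0.2, -1.1]))
```

View pics/w8.png

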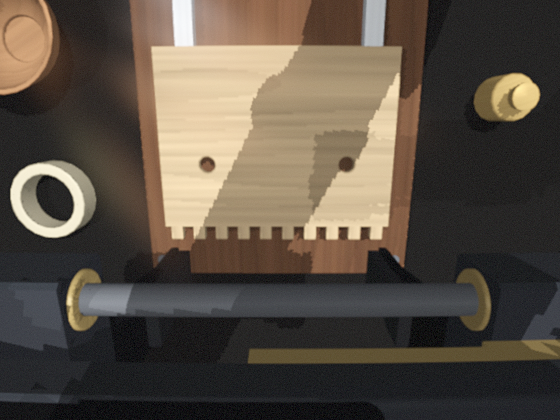

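View pics/w8a.png

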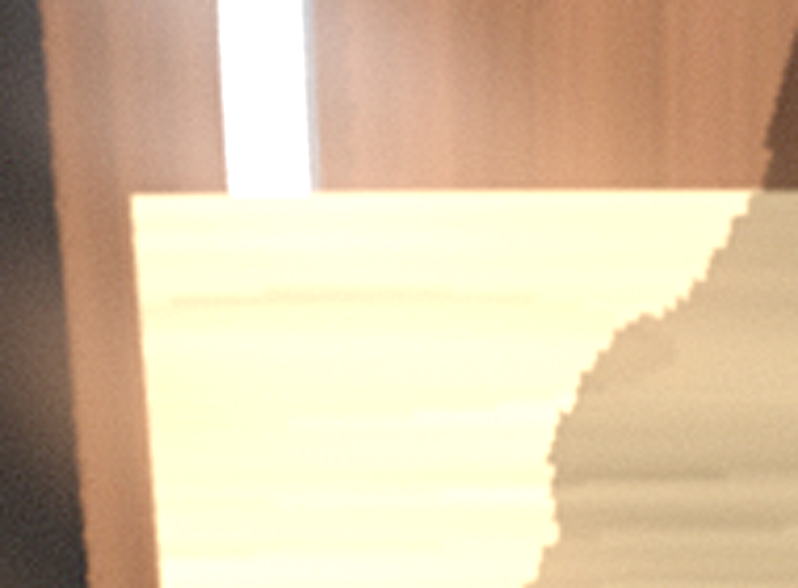

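View pics/w8b.png

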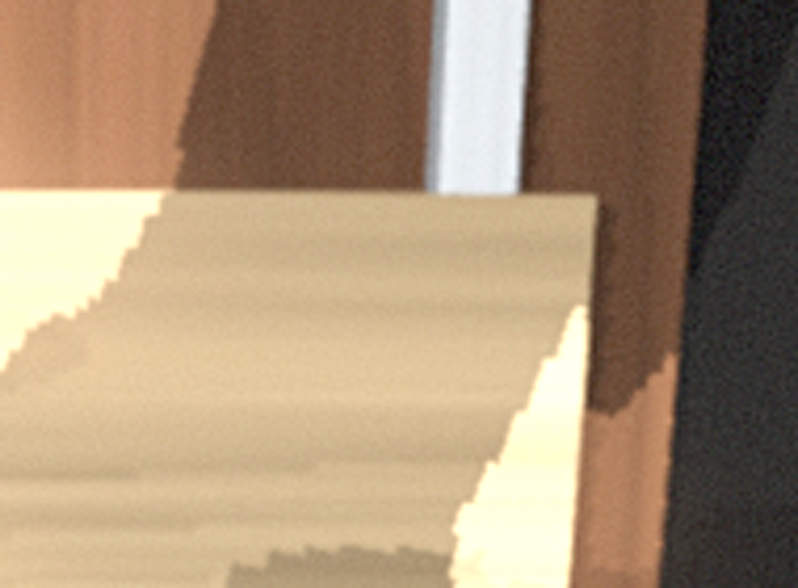

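View pics/w8c.png

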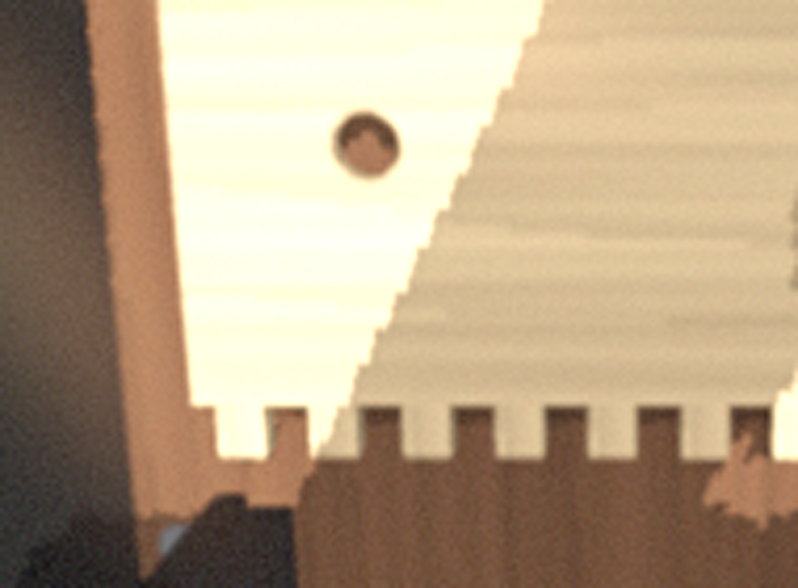

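View pics/w8d.png

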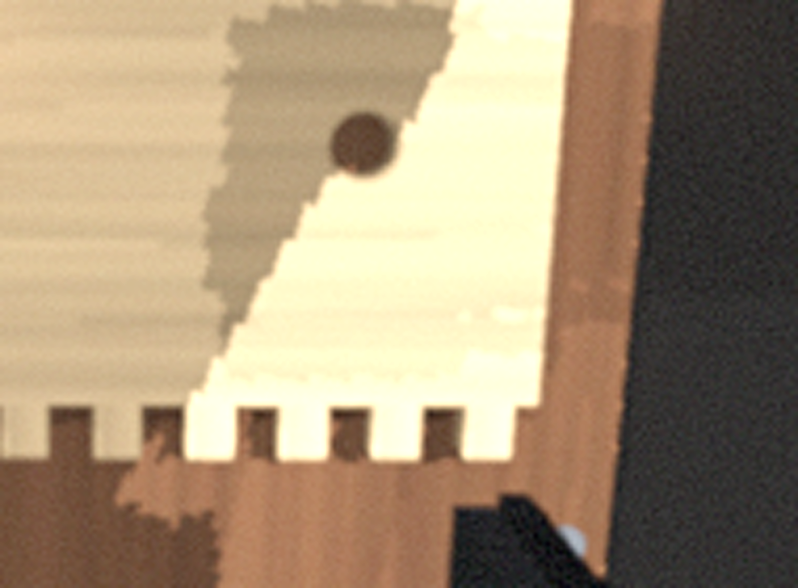

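```bash
python3 - <<'E'
from lines import *
import pickle,cv2
c=pickle.load(open("w8.pkl","rb"))
im=cv2.imread("pics/w8.png",0)
print(im[264:284,[240,280,320,350]].T)
M=lambda r0,c0:(lambda u,v:((u+.5)/4.2-.5+c0,(v+.5)/4.2-.5+r0))
a,b,e,d=M(0,120),M(0,260),M(130,120),M(130,260)
L=[(-.125,.018,[a(42,10),a(65,280),a(88,580),e(130,480)]),(.125,.018,[b(706,10),b(688,250),b(662,575),d(610,500)]),
(-.085,.03,[a(218,10),a(229,190)]),(.085,.03,[b(530,10),b(520,190)])]
j,r=fitlines(L,c);print(j,r)
k,r=fit(COMB,dict(RR=a(131,195),RL=b(598,196),hR=e(367,145),hL=d(363,144),FL=d(541,407),FR=e(190,406)),c,.03);print(k,r)
print(rel(j,k))
print(proj(tf(j,[(.145,.02,.018),(.145,-.02,.018),(.146,-.02,.018)]),c))
E
```

```text
[[ 64  62  66  67  64  72  62  67  52  36  33  14  27  22  14  34  15  26
   28  37]
 [ 64  65  61  65  65  66  64  68  63  41  27  22  22  28  19  22  23  26
   25  36]
 [110 111 108 112 109 108 111 105  99  67  38  32  40  39  38  39  33  36
   42  38]
 [ 94  96  99 102 101 102 103 105  92  59  40  37  39  35  35  36  33  29
   41  38]]
[ 0.54769622 -0.08865395  0.28840644] [-0.7 -1.  -0.3 -0.2  1.1  0.5 -0.4  0.7  1.1  0.8 -0.7 -0.9]
[ 0.56170867 -0.0862441   0.29052145] {'RR': [0.7, 0.3], 'RL': [-0.6, 0.0], 'hR': [-0.2, 0.3], 'hL': [0.2, 0.6], 'FL': [-1.1, -0.9], 'FR': [1.0, -0.8]}
[ 0.01411914 -0.00167517  0.00211501]
[[298.18211382 273.32271081]
 [258.03432644 273.21359202]
 [258.04765251 274.13429975]]
```

servo_tool([
  {"travel":[0.018,-0.04,0],"angular":[0,0,0]},
  {"travel":[0.018,-0.04,0],"angular":[0,0,0]},
  {"travel":[0.018,-0.045,0],"angular":[0,0,0]},
  {"travel":[0,0,0],"angular":[0,0,0.1428]},
  {"travel":[0,0,0],"angular":[0,0,0.1428]},
])

```text
time: 11.7
position: [0.595, -0.2071, 0.1936]
tool_rot: [0.009, 3.14, 0.001]
ft_force: [0.2, 1.1, -0.3]
grip_width: 0.999
```

servo_tool([
  {"travel":[0,0,0],"angular":[0,0,0.1428]},
  {"travel":[0,0,0],"angular":[0,0,0.1428]},
  {"travel":[0,0,0],"angular":[0,0,0.1428]},
  {"travel":[0,0,0],"angular":[0,0,0.1428]},
  {"travel":[0,0,0],"angular":[0,0,0.1428]},
])

```text
time: 12.2
position: [0.5959, -0.204, 0.1933]
tool_rot: [1.099, 2.943, 0.003]
ft_force: [0.1, -0.3, -0.6]
grip_width: 1.0
```

servo_tool([
  {"travel":[0,0,0],"angular":[0,0,0.1428]},
  {"travel":[0,0,0],"angular":[0,0,0.1428]},
  {"travel":[0,0,0],"angular":[0,0,0.1428]},
  {"travel":[0,0,0],"angular":[0,0,0.1428]},
  {"travel":[0,0,0],"angular":[0,0,0]},
])

```text
time: 12.7
position: [0.5962, -0.2038, 0.1931]
tool_rot: [-1.877, -2.519, -0.002]
ft_force: [-0.2, 0.5, 0.1]
grip_width: 0.997
```

```bash
python3 shot.py w9
```

```text
(array([ 0.0136, -0.1249,  1.5733]), 0.193, array([0.4, 0.1, 0.6]))
```

View pics/w9.png

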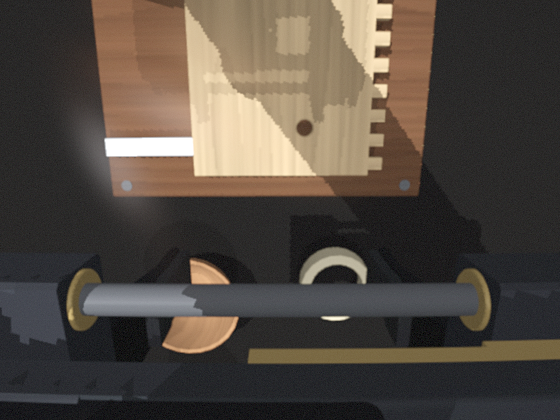

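```bash
python3 - <<'E'
from h import *
import pickle
def back(c,uv,z):
    K=np.array([[c['fx'],0,c['cx']],[0,c['fy'],c['cy']],[0,0,1]])
    p=cv2.undistortPoints(np.array([[uv]],float),K,c['distortion'])[0,0]
    Rm=R.from_rotvec(c['rvec']).as_matrix();o=-Rm.T@c['tvec'];d=Rm.T@np.array([p[0],p[1],1]);w=o+d*(z-o[2])/d[2]
    return rel(J,np.array([w[0],w[1],0]))[:2].round(4)
c=pickle.load(open("w9.pkl","rb"))
for n,uv,z in [("tape top",(335,248),.024),("tape L",(300,284),.024),("tape R",(368,284),.024),("bowl top",(192,258),.045),("bowl R",(238,306),.045),("bowl bottom",(190,353),.045),("comb FR",(370,175),.038),("RR",(194,177),.038)]:
    print(n,back(c,uv,z))
c=pickle.load(open("w8.pkl","rb"))
print("w8 bowl right",back(c,(60,42),.045),"tape right",back(c,(96,198),.024))
E
```

```text
tape top [ 0.0677 -0.175 ]
tape L [ 0.0347 -0.213 ]
tape R [ 0.1023 -0.2132]
bowl top [-0.0651 -0.1769]
bowl R [-0.0248 -0.2255]
bowl bottom [-0.074  -0.2781]
comb FR [ 0.0929 -0.102 ]
RR [-0.0604 -0.104 ]
w8 bowl right [-0.0644 -0.1731] tape right [ 0.0666 -0.1708]
```

```bash
python3 - <<'E'
import cv2
im=cv2.imread("pics/w9.png")
f=lambda r,n:cv2.imwrite(n,cv2.convertScaleAbs(cv2.resize(im[r[0]:r[0]+110,r[1]:r[1]+180],None,fx=4.4,fy=4.4,interpolation=cv2.INTER_CUBIC),alpha=1.5))
f((110,95),"pics/w9a.png");f((110,265),"pics/w9b.png")
E
```

```text
(no output)
```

View pics/w9a.png

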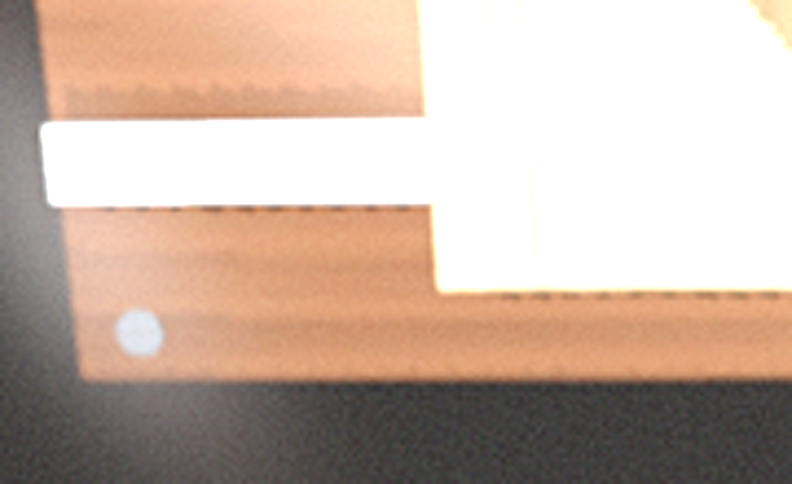

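View pics/w9b.png

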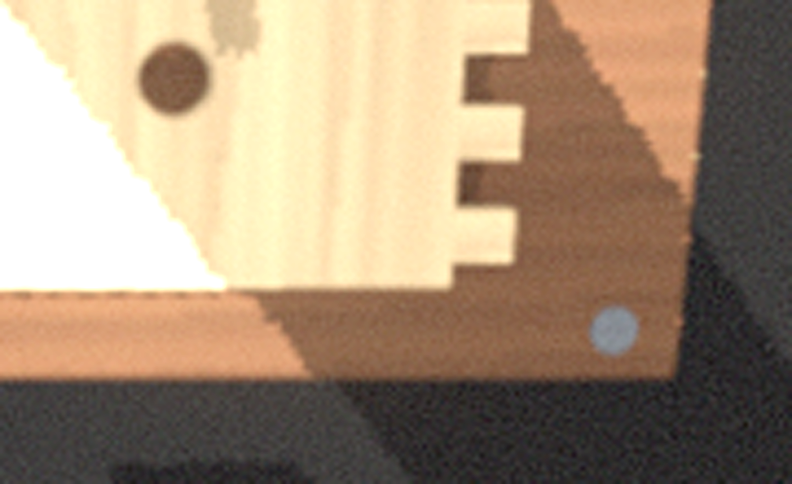

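```bash
python3 - <<'E'
from h import *
import pickle
c=pickle.load(open("w9.pkl","rb"))
a=lambda u,v:((u+.5)/4.4-.5+95,(v+.5)/4.4-.5+110)
b=lambda u,v:((u+.5)/4.4-.5+265,(v+.5)/4.4-.5+110)
j,r=fit(JIG,dict(RR=a(80,381),FR=b(676,379),rRo=a(48,207),rRi=a(41,123)),c,0,J);print(j,r)
k,r=fit(COMB,dict(RR=a(438,292),FR=b(452,289),hR=b(174,79)),c,.03,J);print(k,r)
print(rel(j,k),rel(J,k),rel(J,j))
E
```

```text
[ 0.54748145 -0.08833116  0.29609244] {'RR': [-0.7, 0.4], 'FR': [-0.0, -0.1], 'rRo': [0.6, -1.1], 'rRi': [0.1, 0.8]}
[ 0.56201012 -0.08620778  0.29830905] {'RR': [0.4, -0.1], 'FR': [-0.5, -0.4], 'hR': [0.2, 0.4]}
[ 0.01451601 -0.00220828  0.0022166 ] [ 0.01441306 -0.00245344  0.00680905] [-0.00011294 -0.00031185  0.00459244]
```

servo_tool([
  {"travel":[0,0,0.04],"angular":[0,0,0]},
  {"travel":[0,0,0.04],"angular":[0,0,0]},
  {"travel":[0,0,0.04],"angular":[0,0,0]},
  {"travel":[0,0,0.03],"angular":[0,0,0]},
  {"travel":[0,0,0.009],"angular":[0,0,0]},
])

```text
time: 13.25
position: [0.5947, -0.2022, 0.0305]
tool_rot: [-1.868, -2.519, 0.002]
ft_force: [1.0, 1.1, 0.5]
grip_width: 1.0
```

servo_tool([
  {"travel":[0.004,0,0],"angular":[0,0,0]},
  {"travel":[0.004,0,0],"angular":[0,0,0]},
  {"travel":[0.002,0,0],"angular":[0,0,0]},
  {"travel":[0,0,0],"angular":[0,0,0]},
  {"travel":[0,0,0],"angular":[0,0,0]},
])

```text
time: 13.75
position: [0.5954, -0.1934, 0.0346]
tool_rot: [1.872, 2.521, 0.002]
ft_force: [0.3, -0.2, -0.4]
grip_width: 0.999
```

```bash
python3 shot.py w10
```

```text
(array([ 0.0154, -0.1148,  1.5724]), 0.0344, array([-0.9,  0.3, -0.4]))
```

View pics/w10.png

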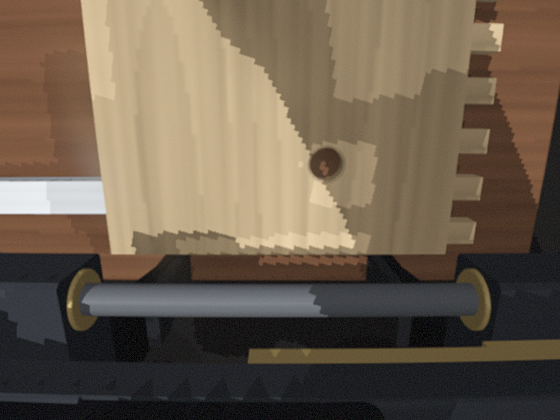

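servo_tool([
  {"travel":[0.002,0,0],"angular":[0,0,0]},
  {"travel":[0.0015,0,0],"angular":[0,0,0]},
  {"travel":[0.0015,0,0],"angular":[0,0,0]},
  {"travel":[0,0,0],"angular":[0,0,0]},
  {"travel":[0,0,0],"angular":[0,0,0]},
])

```text
time: 14.3
position: [0.5934, -0.1892, 0.0338]
tool_rot: [1.873, 2.521, -0.0]
ft_force: [0.5, -1.5, 1.2]
grip_width: 0.996
```

```bash
python3 shot.py w11; python3 - <<'E'
import cv2,numpy as np
a=cv2.imread("pics/w10.png")[130:300,60:500];b=cv2.imread("pics/w11.png")[130:300,60:500]
cv2.imwrite("pics/w11c.png",cv2.resize(np.vstack([a,b]),None,fx=1.75,fy=1.75,interpolation=cv2.INTER_CUBIC))
E
```

```text
(array([ 0.0149, -0.1102,  1.5719]), 0.0338, array([ 1.5, -2.7,  1.8]))
```

View pics/w11c.png

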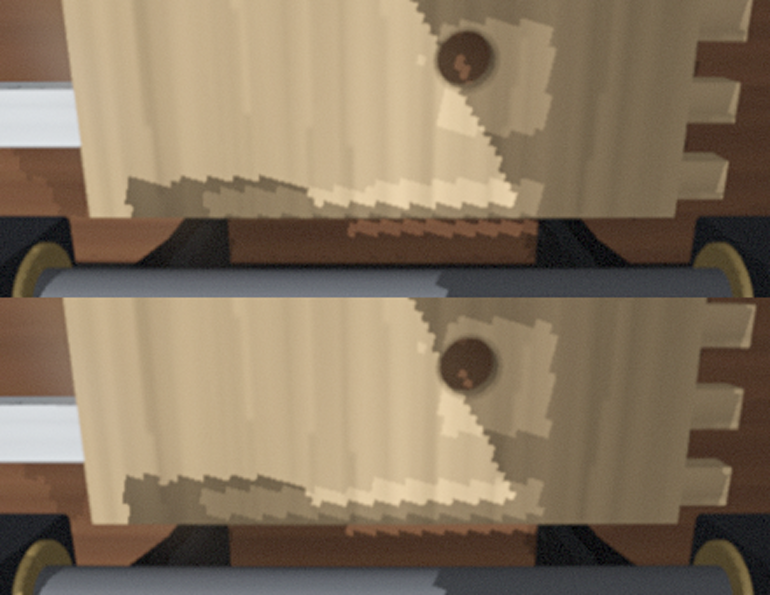

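servo_tool([
  {"travel":[-0.012,0,0],"angular":[0,0,0]},
  {"travel":[0,0,-0.04],"angular":[0,0,0]},
  {"travel":[0,0,-0.04],"angular":[0,0,-0.1428]},
  {"travel":[0,0,-0.04],"angular":[0,0,-0.1428]},
  {"travel":[0,0,-0.04],"angular":[0,0,-0.1428]},
])

```text
time: 14.85
position: [0.5963, -0.2003, 0.1947]
tool_rot: [-1.287, -2.864, -0.001]
ft_force: [1.0, 0.5, -0.9]
grip_width: 0.997
```

servo_tool([
  {"travel":[0,0,0],"angular":[0,0,-0.1428]},
  {"travel":[0,0,0],"angular":[0,0,-0.1428]},
  {"travel":[0,0,0],"angular":[0,0,-0.1428]},
  {"travel":[0,0,0],"angular":[0,0,-0.1428]},
  {"travel":[0,0,0],"angular":[0,0,-0.1428]},
])

```text
time: 15.35
position: [0.5964, -0.2002, 0.1931]
tool_rot: [-0.204, -3.134, -0.002]
ft_force: [0.2, -0.3, 0.0]
grip_width: 0.998
```

servo_tool([
  {"travel":[0,0,0],"angular":[0,0,-0.1428]},
  {"travel":[0,0,0],"angular":[0,0,-0.1428]},
  {"travel":[0,0,0],"angular":[0,0,-0.1428]},
  {"travel":[-0.02,0.04,0],"angular":[0,0,0]},
  {"travel":[-0.02,0.04,0],"angular":[0,0,0]},
])

```text
time: 15.85
position: [0.6114, -0.1134, 0.1934]
tool_rot: [0.45, -3.109, -0.001]
ft_force: [1.1, 0.8, 0.8]
grip_width: 1.0
```

servo_tool([
  {"travel":[-0.012,0.042,0],"angular":[0,0,0]},
  {"travel":[0,0,0],"angular":[0,0,0]},
  {"travel":[0,0,0],"angular":[0,0,0]},
])

```text
time: 16.15
position: [0.6112, -0.067, 0.1931]
tool_rot: [0.463, -3.106, -0.001]
ft_force: [-0.5, -1.1, -0.3]
grip_width: 1.001
```

```bash
python3 shot.py w12; python3 - <<'E'
import cv2
im=cv2.imread("pics/w12.png")
f=lambda r,n:cv2.imwrite(n,cv2.convertScaleAbs(cv2.resize(im[r[0]:r[0]+140,r[1]:r[1]+190],None,fx=4.2,fy=4.2,interpolation=cv2.INTER_CUBIC),alpha=1.3))
f((0,120),"pics/w12a.png");f((0,260),"pics/w12b.png");f((130,120),"pics/w12c.png");f((130,260),"pics/w12d.png")
E
```

```text
(array([ 6.6300e-02, -2.0000e-04, -3.1406e+00]), 0.1933, array([-0.3, -0.7,  1.3]))
```

View pics/w12a.png

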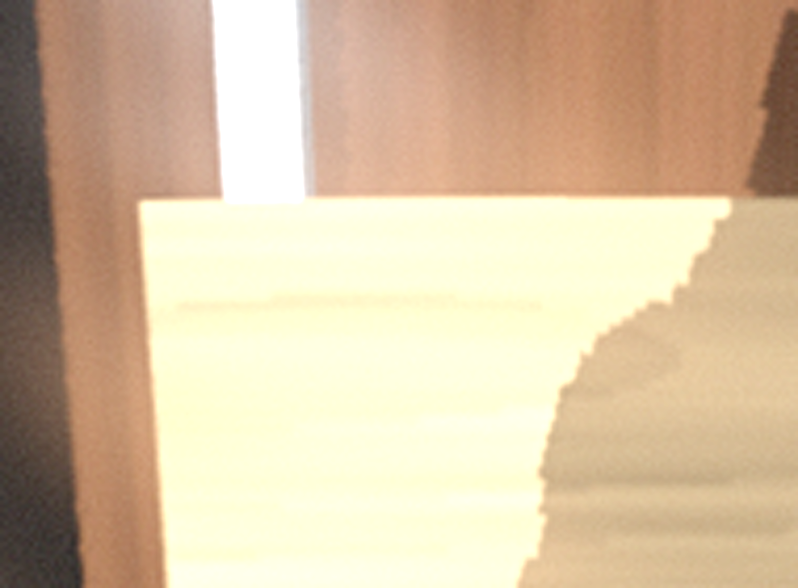

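View pics/w12b.png

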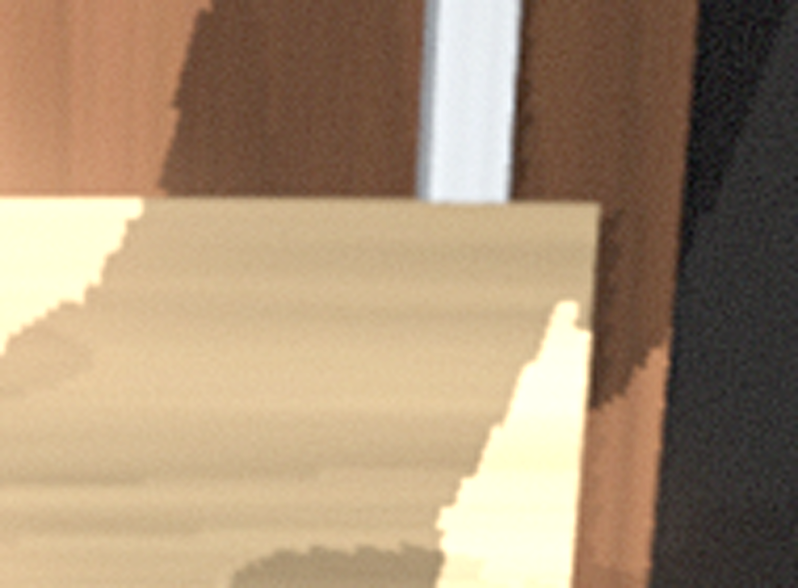

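View pics/w12c.png

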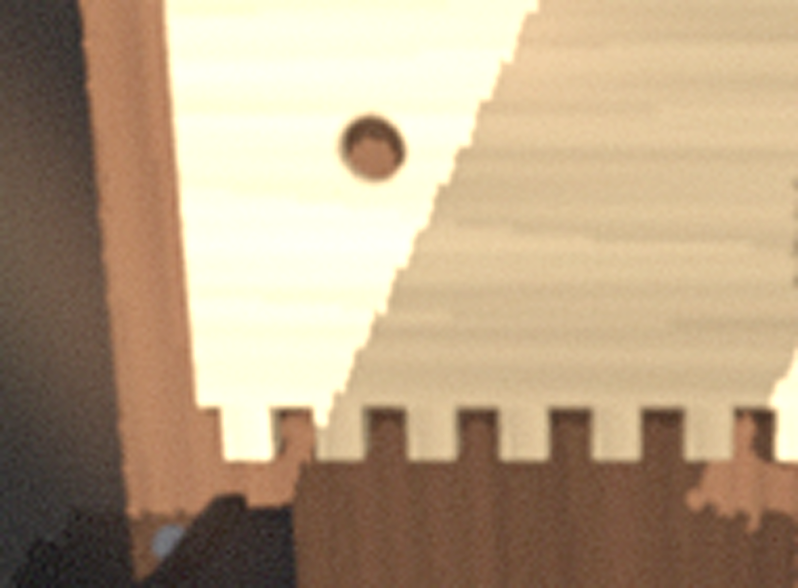

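View pics/w12d.png

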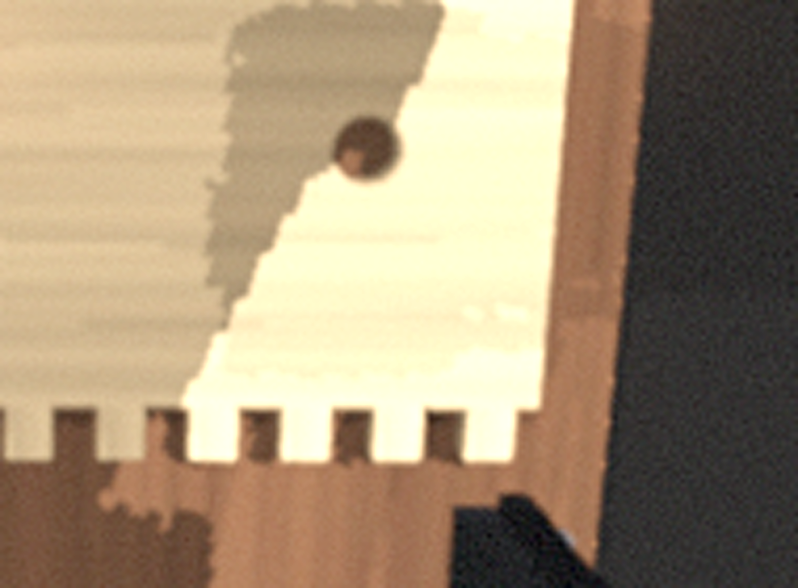

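```bash
python3 - <<'E'
from lines import *
import pickle,cv2
c=pickle.load(open("w12.pkl","rb"))
M=lambda r0,c0:(lambda u,v:((u+.5)/4.2-.5+c0,(v+.5)/4.2-.5+r0))
a,b,e,d=M(0,120),M(0,260),M(130,120),M(130,260)
L=[(-.125,.018,[a(37,10),a(57,280),a(83,580),e(128,480)]),(.125,.018,[b(697,10),b(676,280),b(651,575),d(602,490)]),
(-.085,.03,[a(214,10),a(223,190)]),(.085,.03,[b(521,10),b(511,195)])]
j,r=fitlines(L,c);print(j,r)
k,r=fit(COMB,dict(RR=a(140,200),RL=b(600,204),hR=e(373,148),hL=d(366,148),FL=d(541,409),FR=e(197,407)),c,.03);print(k,r)
print(rel(j,k),rel(J,k))
E
```

```text
[ 0.54812457 -0.09008158  0.28883509] [-0.7 -0.3 -0.3 -0.8  1.   0.6  0.1  0.8  0.6  0.8 -0.8 -1. ]
[ 0.56119599 -0.08539754  0.28929719] {'RR': [0.4, 0.2], 'RL': [-0.3, -0.2], 'hR': [-0.3, 0.3], 'hL': [0.2, 0.7], 'FL': [-0.7, -0.6], 'FR': [0.7, -0.7]}
[0.01386413 0.00076679 0.0004621 ] [ 0.01386612 -0.00144341 -0.00220281]
```

servo_tool([
  {"travel":[0.04,0,0],"angular":[0,0,0]},
  {"travel":[0.04,0,0],"angular":[0,0,0]},
  {"travel":[0.04,0,0],"angular":[0,0,0]},
  {"travel":[0.034,0,0],"angular":[0,0,0]},
  {"travel":[0,0,0.035],"angular":[0,0,0]},
])

```text
time: 16.7
position: [0.4634, -0.1173, 0.1626]
tool_rot: [-0.445, 3.1, 0.003]
ft_force: [1.7, 0.2, 0.3]
grip_width: 0.999
```

servo_tool([
  {"travel":[0,0,0.04],"angular":[0,0,0]},
  {"travel":[0,0,0.04],"angular":[0,0,0]},
  {"travel":[0,0,0.03],"angular":[0,0,0]},
  {"travel":[0,0,0.014],"angular":[0,0,0]},
  {"travel":[0,0,0],"angular":[0,0,0]},
])

```text
time: 17.2
position: [0.4621, -0.1143, 0.0332]
tool_rot: [0.453, -3.105, 0.0]
ft_force: [-1.5, -0.3, 0.7]
grip_width: 1.003
```

servo_tool([
  {"travel":[0,0,0],"angular":[0,0,0]},
])

```text
time: 17.3
position: [0.4646, -0.1139, 0.0356]
tool_rot: [-0.456, 3.107, -0.001]
ft_force: [0.3, -0.1, 0.9]
grip_width: 0.996
```

```bash
python3 shot.py w13
```

```text
(array([-8.6200e-02, -9.0000e-04, -3.1415e+00]), 0.036, array([ 0.8, -0.2,  0. ]))
```

View pics/w13.png

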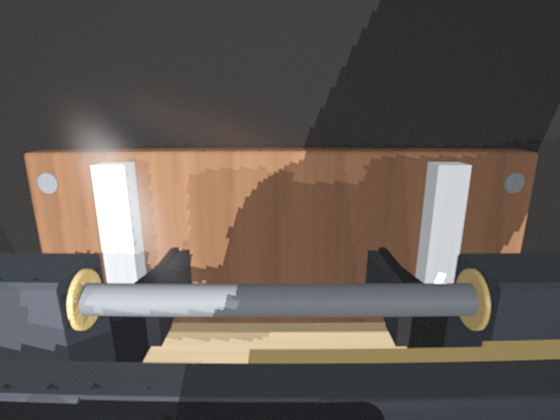

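servo_tool([
  {"travel":[-0.005,0,0.002],"angular":[0,0,0]},
  {"travel":[-0.005,0,0],"angular":[0,0,0]},
  {"travel":[-0.004,0,0],"angular":[0,0,0]},
  {"travel":[-0.003,0,0],"angular":[0,0,0]},
  {"travel":[-0.003,0,0],"angular":[0,0,0]},
])

```text
time: 17.85
position: [0.4822, -0.1072, 0.0324]
tool_rot: [0.458, -3.106, -0.0]
ft_force: [-2.8, -1.2, 3.0]
grip_width: 1.0
```

servo_tool([
  {"travel":[-0.002,0,0],"angular":[0,0,0]},
  {"travel":[-0.002,0,0],"angular":[0,0,0]},
  {"travel":[-0.0015,0,0],"angular":[0,0,0]},
  {"travel":[-0.0015,0,0],"angular":[0,0,0]},
  {"travel":[0,0,0],"angular":[0,0,0]},
])

```text
time: 18.35
position: [0.4903, -0.1048, 0.0325]
tool_rot: [-0.458, 3.107, -0.0]
ft_force: [-0.2, -0.3, -1.0]
grip_width: 0.997
```

servo_tool([
  {"travel":[-0.001,0,0],"angular":[0,0,0]},
  {"travel":[0,0,0],"angular":[0,0,0]},
  {"travel":[0,0,0],"angular":[0,0,0]},
])

```text
time: 18.65
position: [0.4914, -0.1046, 0.0328]
tool_rot: [-0.458, 3.106, -0.0]
ft_force: [-0.3, -0.2, 0.7]
grip_width: 0.999
```

```bash
cat > st.py <<'E'
import sys
from h import *
from bench import ctrl
n=sys.argv[1]
print(where(ctrl.get_state()))
a=cv2.cvtColor(ctrl.get_image('side'),cv2.COLOR_RGB2BGR)[190:290,235:355]
b=cv2.cvtColor(ctrl.get_image('top'),cv2.COLOR_RGB2BGR)[165:290,245:365]
cv2.imwrite(f'pics/s{n}.png',cv2.resize(a,None,fx=6,fy=6,interpolation=cv2.INTER_CUBIC))
cv2.imwrite(f'pics/t{n}.png',cv2.resize(b,None,fx=4.8,fy=4.8,interpolation=cv2.INTER_CUBIC))
E
python3 st.py 14
```

```text
(array([-5.8400e-02,  2.0000e-04, -3.1402e+00]), 0.0328, array([-0.3, -0.2,  0.7]))
```

View pics/s14.png

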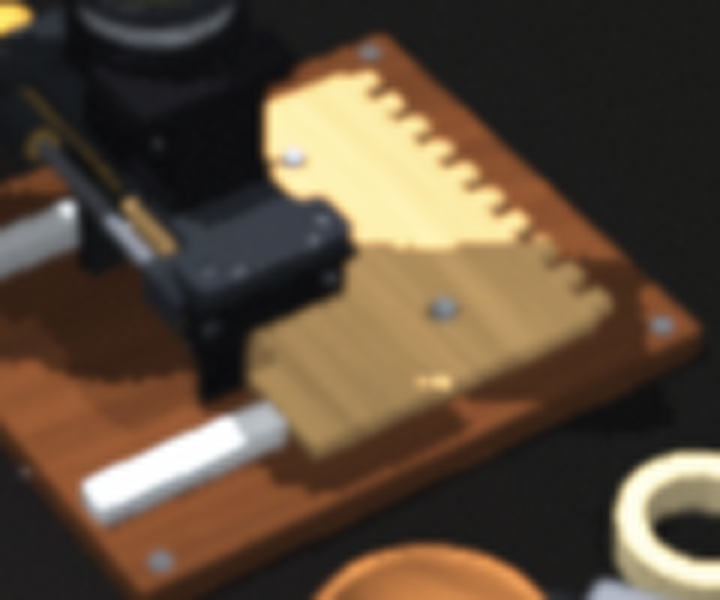

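View pics/t14.png

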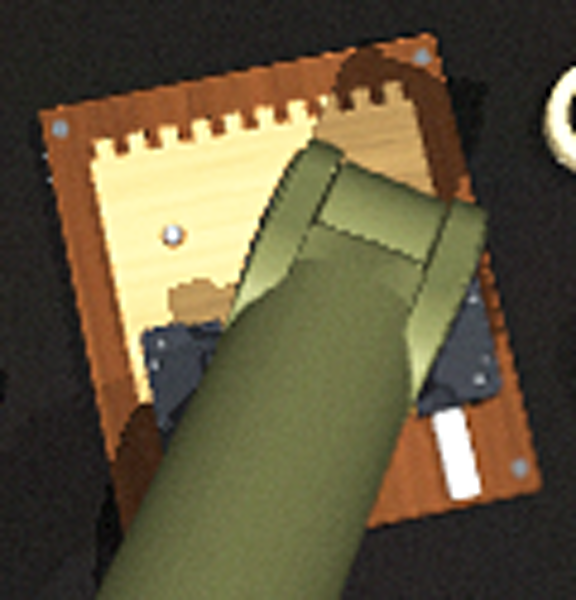

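servo_tool([
  {"travel":[-0.001,0,0],"angular":[0,0,0]},
  {"travel":[0,0,0],"angular":[0,0,0]},
  {"travel":[-0.001,0,0],"angular":[0,0,0]},
  {"travel":[0,0,0],"angular":[0,0,0]},
  {"travel":[0,0,0],"angular":[0,0,0]},
])

```text
time: 19.25
position: [0.4926, -0.1041, 0.0326]
tool_rot: [-0.458, 3.108, 0.0]
ft_force: [0.4, -0.1, 0.1]
grip_width: 1.002
```

```bash
python3 st.py 15
```

```text
(array([-5.7200e-02,  3.0000e-04, -3.1403e+00]), 0.0326, array([ 0.4, -0.1,  0.1]))
```

View pics/s15.png

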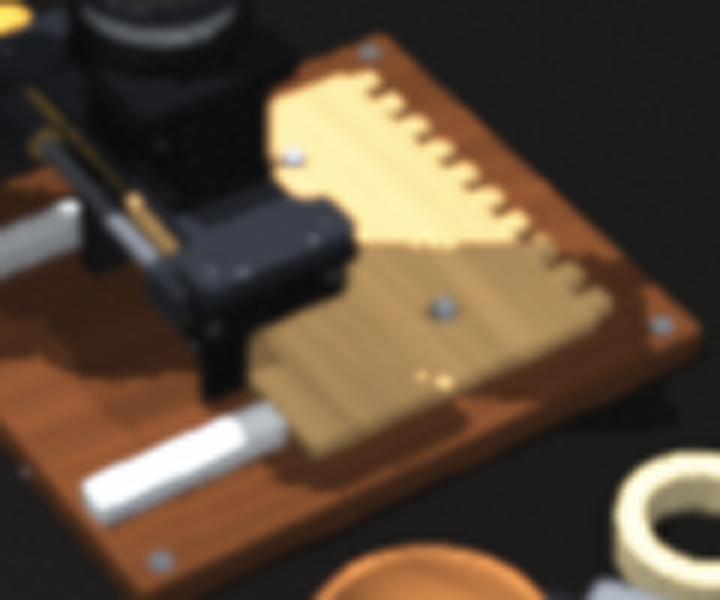

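```bash
python3 - <<'E'
from h import *
from bench import ctrl
for n,(r0,c0,s) in {'side':(190,235,6),'top':(165,245,4.8)}.items():
    c=ctrl.calibration(n)
    Jt=np.array([.5468,-.0905,.2901]) if n=='top' else J
    for nm,x,z in [('home',.03,.018),('up',.029,.03)]:
        co=np.cos(Jt[2]);si=np.sin(Jt[2]);p=[Jt[0]+x*co,Jt[1]+x*si,Jt[2]]
        P=dict(COMB);P['tipFR']=(.087,-.1,.008);P['tipFL']=(.087,.1,.008)
        print(n,nm,{k:np.round((proj(tf(p,[v],z),c)[0]-[c0,r0]+.5)*s-.5).tolist() for k,v in P.items()})
    print(n,{k:np.round((proj(tf(Jt,[v]),c)[0]-[c0,r0]+.5)*s-.5).tolist() for k,v in JIG.items()})
E
```

```text
side home {'FL': [343.0, 72.0], 'FR': [598.0, 314.0], 'RR': [314.0, 446.0], 'RL': [73.0, 181.0], 'hL': [293.0, 158.0], 'hR': [443.0, 307.0], 'tipFR': [619.0, 304.0], 'tipFL': [364.0, 64.0]}
side up {'FL': [342.0, 53.0], 'FR': [598.0, 295.0], 'RR': [312.0, 427.0], 'RL': [70.0, 162.0], 'hL': [292.0, 139.0], 'hR': [442.0, 288.0], 'tipFR': [620.0, 285.0], 'tipFL': [363.0, 45.0]}
side {'FL': [382.0, 30.0], 'FR': [703.0, 327.0], 'RR': [141.0, 594.0], 'RL': [-145.0, 242.0], 'rLo': [-96.0, 268.0], 'rLi': [-79.0, 288.0], 'rRi': [81.0, 484.0], 'rRo': [100.0, 506.0], 'pL': [293.0, 151.0], 'pR': [443.0, 301.0]}
top home {'FL': [90.0, 162.0], 'FR': [411.0, 99.0], 'RR': [467.0, 335.0], 'RL': [139.0, 402.0], 'hL': [173.0, 236.0], 'hR': [367.0, 197.0], 'tipFR': [406.0, 80.0], 'tipFL': [86.0, 143.0]}
top up {'FL': [90.0, 158.0], 'FR': [413.0, 95.0], 'RR': [470.0, 334.0], 'RL': [139.0, 401.0], 'hL': [173.0, 233.0], 'hR': [369.0, 194.0], 'tipFR': [409.0, 76.0], 'tipFL': [86.0, 140.0]}
top {'FL': [38.0, 111.0], 'FR': [434.0, 34.0], 'RR': [543.0, 491.0], 'RL': [131.0, 578.0], 'rLo': [196.0, 554.0], 'rLi': [221.0, 549.0], 'rRi': [454.0, 500.0], 'rRo': [479.0, 495.0], 'pL': [173.0, 234.0], 'pR': [368.0, 196.0]}
```

View pics/t15.png

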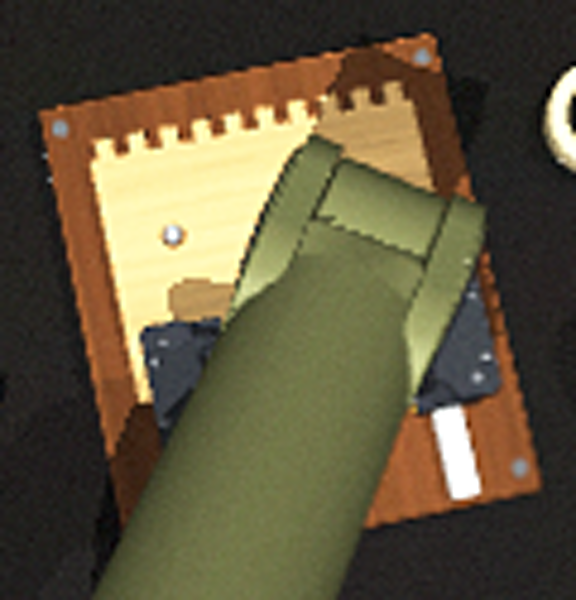

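servo_tool([
  {"travel":[0.012,0,0],"angular":[0,0,0]},
  {"travel":[0,0,-0.04],"angular":[0,0,0]},
  {"travel":[0,0,-0.04],"angular":[0,0,0]},
  {"travel":[0,0,-0.04],"angular":[0,0,0]},
  {"travel":[-0.03,0,-0.03],"angular":[0,0,0]},
])

```text
time: 19.85
position: [0.5073, -0.1015, 0.1851]
tool_rot: [-0.451, 3.108, 0.003]
ft_force: [0.9, -0.3, 0.0]
grip_width: 0.999
```

servo_tool([
  {"travel":[-0.03,0,0],"angular":[0,0,0]},
  {"travel":[-0.04,0,0],"angular":[0,0,0]},
  {"travel":[-0.04,0,0],"angular":[0,0,0]},
  {"travel":[0,0,0],"angular":[0,0,0]},
  {"travel":[0,0,0],"angular":[0,0,0]},
])

```text
time: 20.35
position: [0.6144, -0.0676, 0.1814]
tool_rot: [0.458, -3.105, 0.002]
ft_force: [0.5, -0.3, 0.2]
grip_width: 1.004
```

```bash
python3 shot.py w16; python3 st.py 16; python3 - <<'E'
import cv2
im=cv2.imread("pics/w16.png")
cv2.imwrite("pics/w16a.png",cv2.convertScaleAbs(cv2.resize(im[20:250,140:420],None,fx=2.6,fy=2.6,interpolation=cv2.INTER_CUBIC),alpha=1.3))
E
```

```text
(array([ 6.9200e-02, -2.0000e-04, -3.1415e+00]), 0.182, array([ 0.2, -1. ,  0.2]))
(array([ 6.9200e-02, -2.0000e-04, -3.1415e+00]), 0.182, array([ 0.2, -1. ,  0.2]))
```

View pics/w16a.png

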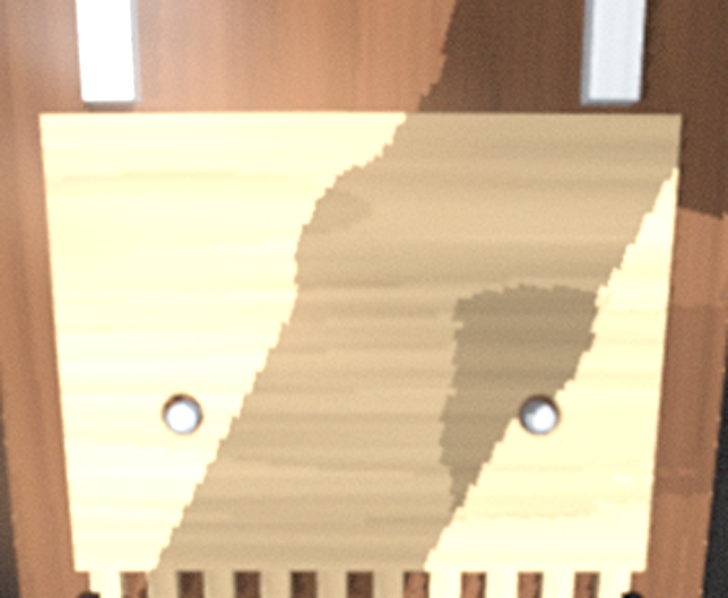

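View pics/s16.png

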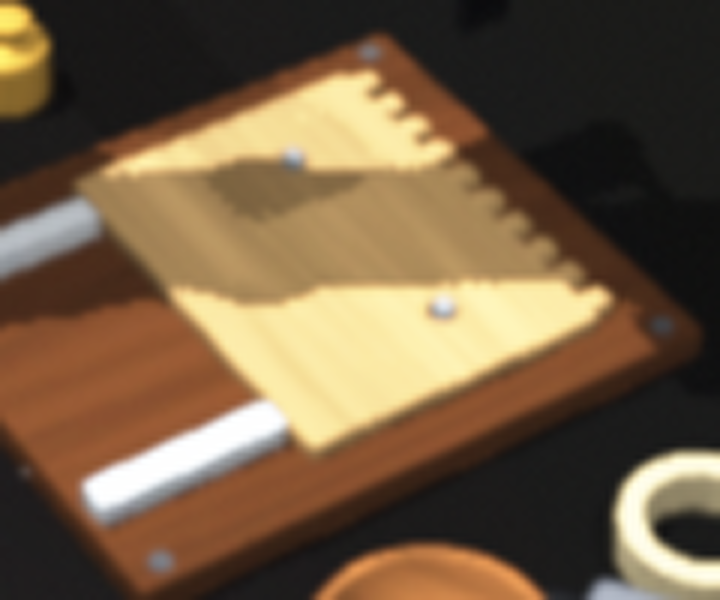

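```bash
python3 - <<'E'
from h import *
import pickle
c=pickle.load(open("w16.pkl","rb"))
a=lambda u,v:((u+.5)/2.6-.5+140,(v+.5)/2.6-.5+20)
px=dict(RR=a(40,115),RL=a(682,115),FL=a(648,572),FR=a(76,572))
M=COMB;ks=list(px);P=np.array([M[k] for k in ks]);U=np.array([px[k] for k in ks])
def f(q):
    Q=R.from_euler('ZYX',[q[3],q[4],0]).apply(P)+q[:3]
    return (proj(Q,c)-U).ravel()
r=least_squares(f,[.57,-.08,.02,.29,0]);print(r.x.round(4),rel(J,np.array([r.x[0],r.x[1],r.x[3]])).round(4),abs(r.fun).max())
E
```

```text
[ 0.5755 -0.0802  0.0201  0.2918 -0.0115] [ 0.029  -0.0005  0.0003] 0.2474042436395507
```

```bash
python3 -c "
from bench import ctrl
print(ctrl.close_job())"
```

```text
the job is handed in; nothing more can be done
None
```

The comb looks fully home on the jig board with both holes over the pins, and the job was handed in at about 20.5 s of the 72 s allowed.

**What I did:** I squared the comb and shifted it sideways with the two open fingertips along its +y edge. I then pushed it forward from behind, between the runners. The wrist picture showed it about 2 mm too far towards -y, so I nudged it back from the -y edge. A last push from behind took it off the runners until the holes dropped over the pins, and I then backed the fingers off and raised the arm.

**Last checks:**
- **Position:** a fit to the wrist picture put the comb's origin at jig x = 29.0, y = -0.5 mm, turned 0.0003 rad, against a home of 30, 0. Both pins show inside their holes.
- **Height and tilt:** the same fit gave 20 mm height (home is 18) and 0.012 rad tilt. I take the differences as measuring error. The side picture matches the home position and not the raised one.
- **Other things:** I did not measure the weight, tape, bowl, flask, sprayer or awl again at the end. The fingers stayed about 40 mm clear of the bowl and tape when they went down beside them.

**One disagreement:** repeated picture fits of the jig's sideways position differed by up to about 2 mm. I steered by the comb's position relative to the jig within the same picture instead.

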